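# Load the shell pallet and change its batch tag

## Task

Swing the inspection lamp fully out to its outer stop, put the blue tag from the pallet into the red tin, then seat the orange tag in the square pocket and every brass shell on the bench in an oblong pocket of its own, right way up and pressed fully home, flat and square. When all of that is done, swing the lamp back over the pallet to its inner stop. Leave the tub, tape, screwdriver and bottle where they are.

Things in the scene. Friction and masses are not known exactly. Their poses are not given: they have to be found in the camera images.
- pallet: dark steel loading pallet fixed to the bench, 235 (x) x 220 (y) mm, 22 mm thick, with five oblong pockets and one square pocket, all 10 mm deep. Origin: centre of its underside on the bench; x points away from the robot, y to the left, z up
- pocket_1 (a point): centre of the floor of oblong shell pocket 1, 12 mm above the bench; pocket 40 mm (pallet x) by 95 mm (pallet y), 10 mm deep. Axes as the pallet's
- pocket_2 (a point): centre of the floor of oblong shell pocket 2, 12 mm above the bench; pocket 40 mm (pallet x) by 95 mm (pallet y), 10 mm deep. Axes as the pallet's
- pocket_3 (a point): centre of the floor of oblong shell pocket 3, 12 mm above the bench; pocket 40 mm (pallet x) by 95 mm (pallet y), 10 mm deep. Axes as the pallet's
- pocket_4 (a point): centre of the floor of oblong shell pocket 4, 12 mm above the bench; pocket 40 mm (pallet x) by 95 mm (pallet y), 10 mm deep. Axes as the pallet's
- pocket_5 (a point): centre of the floor of oblong shell pocket 5, 12 mm above the bench; pocket 40 mm (pallet x) by 95 mm (pallet y), 10 mm deep. Axes as the pallet's
- tag_pocket (a point): centre of the floor of the square tag pocket at the far right of the pallet, 12 mm above the bench; 54.5 mm square, 10 mm deep. Axes as the pallet's
- lamp_arm (a joint): angle of the white inspection-lamp arm about its upright post at the pallet's far left corner: 0 = inner stop, lamp head over the middle of the pallet; 1.2 rad = outer stop, clear of the pallet on its left. Grows clockwise seen from above. Stays where it is left
- lamp_knob (a point): middle of the upright red knob on top of the round lamp head (head 90 mm across, 171 to 195 mm above the bench): knob 22 mm in diameter, 50 mm tall, from 195 to 245 mm above the bench, this point at 220 mm; 224 mm from the hinge axis
- lamp_hinge (a point): point on the arm's vertical hinge axis, at the same height as the knob's middle (220 mm); post and hinge cap reach up to 201 mm
- shell_1: brass-coloured oblong connector shell with steel bands and a black stripe on top, 90 (its x) x 36 (its y) x 32 (z) mm, 0.11 to 0.23 kg. Origin: centre of its underside, z up. May be absent
- shell_2: brass-coloured oblong connector shell with steel bands and a black stripe on top, 90 (its x) x 36 (its y) x 32 (z) mm, 0.11 to 0.23 kg. Origin: centre of its underside, z up. May be absent
- shell_3: brass-coloured oblong connector shell with steel bands and a black stripe on top, 90 (its x) x 36 (its y) x 32 (z) mm, 0.11 to 0.23 kg. Origin: centre of its underside, z up. May be absent
- shell_4: brass-coloured oblong connector shell with steel bands and a black stripe on top, 90 (its x) x 36 (its y) x 32 (z) mm, 0.11 to 0.23 kg. Origin: centre of its underside, z up. May be absent
- shell_5: brass-coloured oblong connector shell with steel bands and a black stripe on top, 90 (its x) x 36 (its y) x 32 (z) mm, 0.11 to 0.23 kg. Origin: centre of its underside, z up. May be absent
- new_tag: orange square batch tag with a white dot on top, 50 x 50 x 32 mm. Origin: centre of its underside, z up
- old_tag: blue square batch tag with a white dot on top, 50 x 50 x 32 mm, at first in the square pocket. Origin: centre of its underside, z up
- red_tin: round red open tin standing fast on the bench, 140 mm across outside, 132 mm inside, 50 mm tall. Origin: centre of its underside
- tin_floor (a point): centre of the red tin's inner floor, 4 mm above the bench
- clear_tub: clear round plastic tub, 170 mm across, 75 mm tall, behind the work area; leave it alone
- tape_roll: yellow ring-shaped roll of tape, 100 mm across, 45 mm tall, lying flat behind the pallet; leave it alone
- screwdriver: screwdriver lying on the bench near the robot's right side; leave it alone
- oil_bottle: small white bottle with red cap, 120 mm tall, to the right of the red tin; leave it alone
Things that resemble listed ones, but are neither listed nor needed, are in the scene too. Leave any pink or purple look-alike of the shell_1 alone.

How it is judged:
On the way, in this order (a step that is already met when the one before it is completed fails the run):
1. the lamp arm is swung out to its outer stop (above 1.05 rad) (value of joint lamp_arm above 1.05 rad), for 0.2 s.
2. the blue tag is in the red tin, the orange tag is seated in the square pocket and every shell in an oblong pocket ((horizontal distance between shell_1 and pocket_1 below 0.007 m or horizontal distance between shell_1 and pocket_2 below 0.007 m or horizontal distance between shell_1 and pocket_3 below 0.007 m or horizontal distance between shell_1 and pocket_4 below 0.007 m or horizontal distance between shell_1 and pocket_5 below 0.007 m) and z of shell_1 in the frame of pallet between 0.009 and 0.015 m and angle between each of shell_1, shell_2, shell_3, shell_4, shell_5, new_tag's own z axis and vertical below 0.06 rad and angle between the x axis of shell_1 and the y axis of pallet, either way round below 0.09 rad and (horizontal distance between shell_2 and pocket_1 below 0.007 m or horizontal distance between shell_2 and pocket_2 below 0.007 m or horizontal distance between shell_2 and pocket_3 below 0.007 m or horizontal distance between shell_2 and pocket_4 below 0.007 m or horizontal distance between shell_2 and pocket_5 below 0.007 m) and z of shell_2 in the frame of pallet between 0.009 and 0.015 m and angle between the x axis of shell_2 and the y axis of pallet, either way round below 0.09 rad and (horizontal distance between shell_3 and pocket_1 below 0.007 m or horizontal distance between shell_3 and pocket_2 below 0.007 m or horizontal distance between shell_3 and pocket_3 below 0.007 m or horizontal distance between shell_3 and pocket_4 below 0.007 m or horizontal distance between shell_3 and pocket_5 below 0.007 m) and z of shell_3 in the frame of pallet between 0.009 and 0.015 m and angle between the x axis of shell_3 and the y axis of pallet, either way round below 0.09 rad and (horizontal distance between shell_4 and pocket_1 below 0.007 m or horizontal distance between shell_4 and pocket_2 below 0.007 m or horizontal distance between shell_4 and pocket_3 below 0.007 m or horizontal distance between shell_4 and pocket_4 below 0.007 m or horizontal distance between shell_4 and pocket_5 below 0.007 m) and z of shell_4 in the frame of pallet between 0.009 and 0.015 m and angle between the x axis of shell_4 and the y axis of pallet, either way round below 0.09 rad and (horizontal distance between shell_5 and pocket_1 below 0.007 m or horizontal distance between shell_5 and pocket_2 below 0.007 m or horizontal distance between shell_5 and pocket_3 below 0.007 m or horizontal distance between shell_5 and pocket_4 below 0.007 m or horizontal distance between shell_5 and pocket_5 below 0.007 m) and z of shell_5 in the frame of pallet between 0.009 and 0.015 m and angle between the x axis of shell_5 and the y axis of pallet, either way round below 0.09 rad and horizontal distance between new_tag and tag_pocket below 0.007 m and z of new_tag in the frame of pallet between 0.009 and 0.015 m and (angle between the x axis of new_tag and the x axis of pallet, either way round below 0.09 rad or angle between the x axis of new_tag and the y axis of pallet, either way round below 0.09 rad) and horizontal distance between old_tag and tin_floor below 0.055 m and height (world z) of old_tag below 0.045 m), for 0.2 s.
3. the lamp arm is swung back over the pallet to its inner stop (below 0.12 rad) (value of joint lamp_arm below 0.12 rad), for 0.2 s.
At the end, for the whole second after the job is handed in: Shells in oblong pockets, orange tag in the square one: within 7 mm of centre, 3 mm of the floor, tilt under 0.06 rad, square within 0.09 rad; blue tag in the tin (55 mm of centre, under 45 mm); lamp within 0.12 rad of its inner stop; all at rest (all of step 2 and linear speed of each of shell_1, shell_2, shell_3, shell_4, shell_5, new_tag, old_tag below 0.02 m/s and value of joint lamp_arm below 0.12 rad); the robot touches nothing.
It fails at once if the clear tub is moved more than 30 mm (distance of clear_tub from where it was at the start of the episode above 0.03 m).
It fails at once if the tape roll is moved more than 30 mm (distance of tape_roll from where it was at the start of the episode above 0.03 m).
It fails at once if the screwdriver is moved more than 30 mm (distance of screwdriver from where it was at the start of the episode above 0.03 m).
It fails at once if the oil bottle is moved more than 30 mm (distance of oil_bottle from where it was at the start of the episode above 0.03 m).
Of shell_1, shell_2, shell_3, shell_4, shell_5 only 3 to 5 are there at a start; the rules pass over those that are not, and their reading is None.
At some moment in a run one of shell_1, shell_2, shell_3, shell_4, shell_5, new_tag may be knocked a few centimetres aside while the robot is not near it.
Once in a run the grip may slacken for a moment while it holds something.
It also fails if it takes over 210 s, if anything falls off the work surface, if the arm or the gripper's body presses on something with over 40 N, if the wrist force passes 120 N, or if a joint passes its speed limit or range.

## Robot

A 6-joint arm with a two-finger parallel gripper is mounted at the origin on the work surface. World frame = base frame: x ahead of the robot, y to its left, z up, the work surface at z = 0. Lengths are in m, angles in rad, forces in N, time in s.
With the tool pointing down it reaches from about 0.4 to 0.925 m from the base axis. Payload 3.4 kg.
Tool frame: the origin (TCP) lies at the very end of the fingers, on their centre line; the grasp point (between the pads) lies 19 mm behind it; z points along the fingers, y is the direction in which the jaws open and shut (so a half turn about z gives the same grasp; the last joint's range is limited). The gripper opens to 85 mm and grips with 20 to 120 N. Pads are 22 mm wide; open, the fingers measure 114 mm over their backs; the gripper's body (76 mm by 85 mm) begins 54 mm behind the grasp point. The pads swing forward as they close: fully open they stand 13 mm farther back than shut.
Start: joints at [1.028, 0.307, 1.506, -0, 1.328, -0.073], TCP at [0.26, 0.513, 0.231] pointing down, gripper open.
Joint ranges: [-3.12, 3.12], [-1.05, 2.28], [0.14, 2.33], [-1.42, 4.57], [0.1, 2.73], [-2.68, 2.68]. Speed limits (rad/s): [2.57, 2.57, 3.14, 3.14, 3.14, 3.14].

## Interface

Orientations are given as a unit quaternion [x, y, z, w].
In Python, from workcell import arm gives the robot as it stands.
- The arm moves only by the tool arm_command, never from a script. Its argument "deltas" is a list of rows, each an object of numbers: "wx", "wy", "wz": the turn, a rotation vector about the tool's x, y, z in degrees; "dx", "dy", "dz": the shift along the tool's x, y, z in m; "hand": the gripper's target within -1 to 1 (fully open at 1, half-way at 0, shut at -1). A call has 1 to 10 rows; each row is the pose to reach, as a shift and turn from the pose commanded when the call began, along the tool's axes at that moment; what a row does not reach only later rows make up. A row lasts 1/8 s, in which the tool goes at most 62.5 mm and 10.7 degrees, less where a joint would pass 70% of its speed; a pose out of reach is approached as far as the arm can. A call with a gripper value outside its range is refused whole. The fingers move at their own pace and stop on an object; "squeeze" is the grip in N (left out, the last holds). Time passes only in rows, so rows that repeat a pose let the fingers close. It gives the time, the measured TCP pose, the force and the opening at its end, in the units of the state.
- arm.read_state(): the state, without advancing time (a new reading comes with each control period).
- arm.grab_frame(name): name is "side" or "top"; returns a dict with "pixels" (420x560x3 uint8, blue, green, red), "fx", "fy", "cx", "cy" (pixels), "dist_coeffs" ([k1, k2, p1, p2, k3] as OpenCV has them; the pictures are not rectified), "R" (3x3) and "t" (3): a world point X has camera coordinates R X + t. Camera axes: x right, y down, z forward; pixel columns grow to the right and rows downward; lengths in m; the calibration is good to about 2 mm. A picture is of the moment at which its call begins. There is no depth.
- arm.hand_in(): hands the job in, once; it reports no verdict.
The state is a dict: "time_s": time; "joints": joint angles; "joint_velocities": joint speeds; "effort": joint torques, N m; "tool_pos": TCP position; "ee_rot": TCP orientation; "wrist_force": force on the tool from outside, world axes, zero at the start; "moment": the same for the moment, N m; "width": finger opening in m.
Only numpy, scipy, OpenCV 4.12 (cv2) and the standard library are available. Lean on these libraries where they do the work, as an engineer would, in place of code of your own. Each camera call takes 0.05 s, during which the arm holds its last target.

## Working session

There is one attempt and no reset: what is moved stays moved. The work goes in short steps, Python scripts to look and compute and a tool call to move; the robot and the scene stay as the last step left them, time stands still between calls to the robot, and variables do not carry over. Pictures are saved under pics/ and viewed, and the job is handed in when it is done.

Besides the shell and the picture viewer there is one more tool, called as a command line: name --argument value ..., lists and objects as JSON in quotes. arm_command: Moves the arm, as the interface text tells. Its arguments: {"type":"object","properties":{"deltas":{"type":"array","items":{"type":"object","properties":{"wx":{"type":"number"},"wy":{"type":"number"},"wz":{"type":"number"},"dx":{"type":"number"},"dy":{"type":"number"},"dz":{"type":"number"},"hand":{"type":"number"}}}},"squeeze":{"type":"number"}},"required":["deltas"]}

```bash
ls; mkdir -p pics; cat > h.py <<'E'
import numpy as np,cv2
from workcell import arm
def grab(n,fn=None):
    f=arm.grab_frame(n)
    f['pixels']=np.array(f['pixels'],dtype=np.uint8)
    if fn: cv2.imwrite('pics/'+fn,f['pixels'])
    return f
def K(f): return np.array([[f['fx'],0,f['cx']],[0,f['fy'],f['cy']],[0,0,1.]])
def ray(f,uv):
    p=cv2.undistortPoints(np.array(uv,float).reshape(-1,1,2),K(f),np.array(f['dist_coeffs'],float)).reshape(-1,2)
    R=np.array(f['R']);t=np.array(f['t'])
    d=np.c_[p,np.ones(len(p))]@R
    return -R.T@t,d
def plane(f,uv,z):
    c,d=ray(f,uv); s=(z-c[2])/d[:,2]; return c+d*s[:,None]
def proj(f,X):
    return cv2.projectPoints(np.array(X,float).reshape(-1,3),cv2.Rodrigues(np.array(f['R']))[0],np.array(f['t'],float),K(f),np.array(f['dist_coeffs'],float))[0].reshape(-1,2)
E
python3 - <<'E'
from h import *
s=arm.read_state();print(s)
for n in('top','side'):
    f=grab(n,n+'0.png');print(n,f['fx'],f['cx'],f['cy'],f['dist_coeffs'],-np.array(f['R']).T@np.array(f['t']),f['R'])
E
```

```text
pics
{'time_s': 0.0, 'joints': array([ 1.02750339e+00,  3.07534596e-01,  1.50769037e+00, -1.19023702e-05,
        1.32841356e+00, -7.35195757e-02]), 'joint_velocities': array([-1.29562717e-03,  3.09418307e-04,  1.55069279e-03,  2.95643176e-05,
       -1.85577899e-03,  2.06840294e-03]), 'effort': array([-1.87406433e-03, -4.57559931e+01, -2.51913124e+01, -3.85505828e-04,
        1.31373148e-02, -9.00544535e-06]), 'tool_pos': array([0.25995854, 0.51207893, 0.23039665]), 'ee_rot': array([ 2.32731263e-01,  9.72540546e-01, -9.76424642e-04, -3.04998931e-04]), 'wrist_force': array([-0.72681715,  0.01674874,  0.37507096]), 'moment': array([-0.01351577, -0.0145293 , -0.02531037]), 'width': 0.085790060173754}
top 406.85429568027695 281.1789240013745 214.8155933843217 [-0.02114431  0.          0.          0.          0.        ] [ 0.46799047 -0.11726092  1.1524071 ] [[ 0.02081497 -0.99936694 -0.02885246]
 [-0.99623026 -0.01830152 -0.08479575]
 [ 0.08421402  0.03050871 -0.99598053]]
side 491.75707311996734 283.5606084721709 206.8805020819066 [-0.15990829  0.          0.          0.          0.        ] [ 0.22655857 -1.01188081  0.8361127 ] [[ 0.94344154 -0.3313715  -0.01053502]
 [-0.20470115 -0.55721634 -0.80474057]
 [ 0.26079781  0.76138222 -0.59353317]]
```

View pics/top0.png

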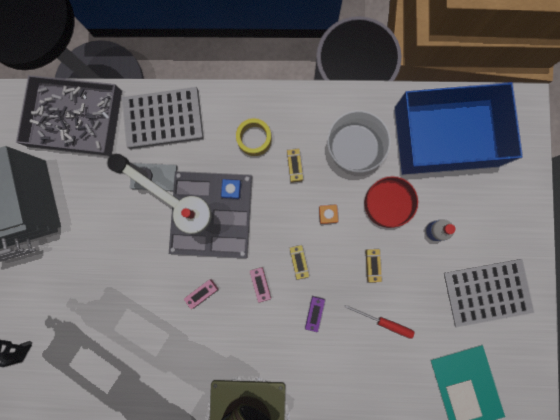

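View pics/side0.png

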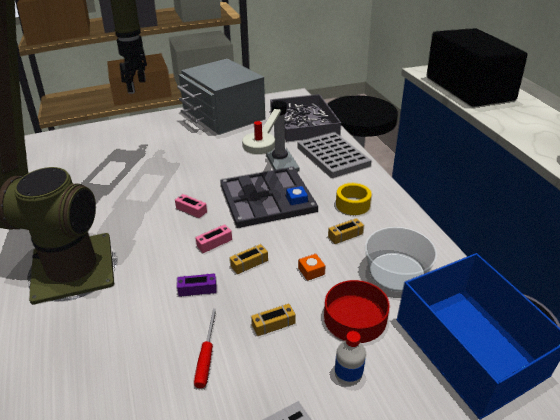

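The top view shows brass shells at (295,165), (299,262) and (374,265). Look-alikes are pink at (201,294) and (260,285) and purple at (315,314). The orange tag is at (329,214), the blue tag at (231,189) and the lamp knob at (187,213). I'll check these in close crops.

```bash
python3 - <<'E'
from h import *
im=cv2.imread('pics/top0.png')
c=im[140:340,150:410]; cv2.imwrite('pics/c1.png',cv2.resize(c,None,fx=3,fy=3,interpolation=cv2.INTER_CUBIC))
im=cv2.imread('pics/side0.png')
c=im[120:340,160:400]; cv2.imwrite('pics/c2.png',cv2.resize(c,None,fx=2.7,fy=2.7,interpolation=cv2.INTER_CUBIC))
E
```

```text
(no output)
```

View pics/c1.png

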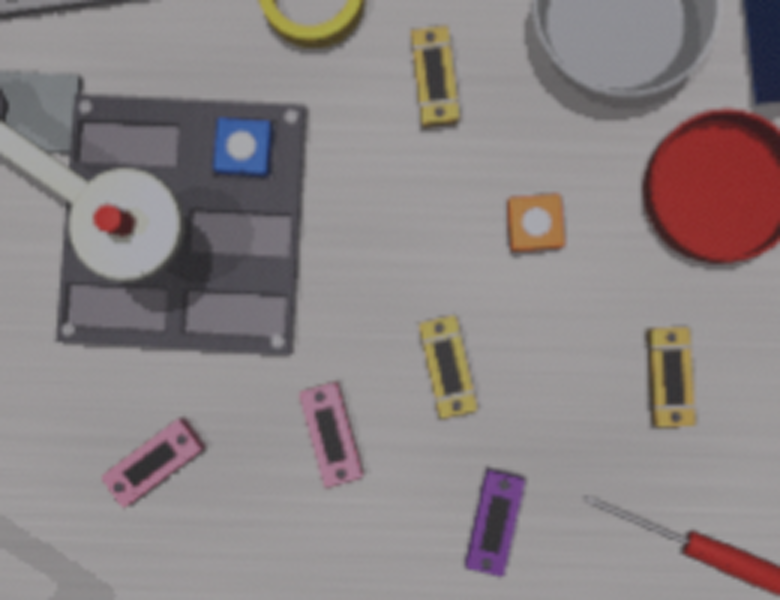

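View pics/c2.png

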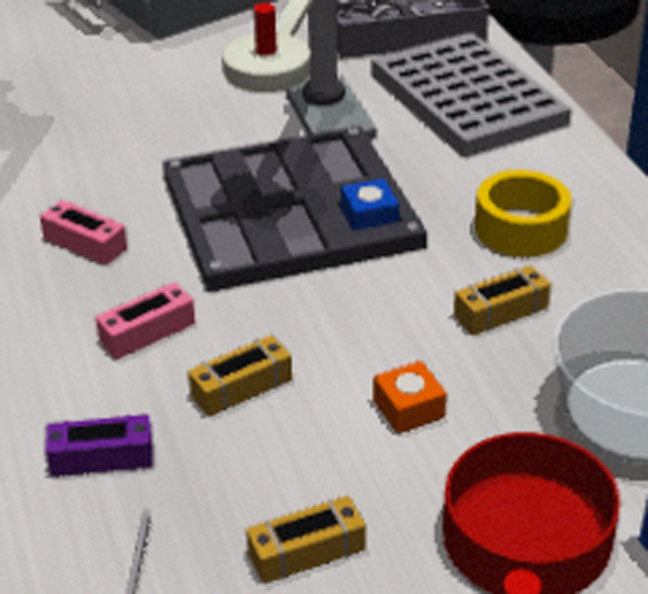

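```bash
cat >> h.py <<'E'
def comps(m,lo,hi):
    n,l,st,ce=cv2.connectedComponentsWithStats(m.astype(np.uint8))
    return [(l==i) for i in range(1,n) if lo<st[i,4]<hi]
def seen(f,name='top'):
    """shells: (cx,cy,yaw of long axis) ; tags"""
    im=f['pixels']; hsv=cv2.cvtColor(im,cv2.COLOR_BGR2HSV).astype(int); H,S,V=hsv[...,0],hsv[...,1],hsv[...,2]
    out={}
    U=4; big=cv2.resize(im,None,fx=U,fy=U,interpolation=cv2.INTER_CUBIC)
    def ori(m,z):
        ys,xs=np.nonzero(m); P=plane(f,np.c_[xs,ys],z)[:,:2]; c=P.mean(0)
        r=cv2.minAreaRect((P*1000).astype(np.float32)); b=cv2.boxPoints(r)
        e=[b[1]-b[0],b[2]-b[1]]; e.sort(key=np.linalg.norm)
        a=np.degrees(np.arctan2(e[1][1],e[1][0]))%180
        w,v=np.linalg.eigh(np.cov(P.T)); a2=np.degrees(np.arctan2(v[1,1],v[0,1]))%180
        return np.array(r[0])/1000,[np.linalg.norm(x) for x in e],a,a2,c
    for nm,m in dict(brass=(abs(H-24)<7)&(S>100)&(V>70),orange=(abs(H-11)<5)&(S>150)&(V>70),blue=(abs(H-108)<10)&(S>130)).items():
        for c in comps(m,60,900):
            ys,xs=np.nonzero(c); y0,y1,x0,x1=ys.min()-1,ys.max()+2,xs.min()-1,xs.max()+2
            hull=np.zeros(c.shape,np.uint8); cv2.drawContours(hull,[cv2.convexHull(np.c_[xs,ys].astype(np.int32))],-1,1,-1)
            ctr,sz,a,a2,cm=ori(hull>0,.032 if nm!='blue' else .044)
            if sz[1]>.115*1000: continue
            feat=None
            er=cv2.erode(hull,np.ones((3,3)))>0
            g=(er&(V<70)) if nm=='brass' else (er&(S<90)&(V>120))
            gc=comps(g,15,400)
            if gc:
                gg=max(gc,key=lambda q:q.sum()); yy,xx=np.nonzero(gg)
                w=(200-V[yy,xx]).clip(1) if nm=='brass' else np.ones(len(yy))
                uv=np.array([[np.average(xx,weights=w),np.average(yy,weights=w)]])
                z=.032 if nm!='blue' else .044
                feat=plane(f,uv,z)[0,:2]
                fa=ori(gg,z)[3]
            out.setdefault(nm,[]).append(dict(px=(xs.mean().round(),ys.mean().round()),hullc=cm.round(4),size=np.round(sz,0),ang=round(a,1),ang2=round(a2,1),feat=None if feat is None else feat.round(4),fa=None if feat is None else round(fa,1)))
    return out
E
python3 - <<'E'
from h import *
f=grab('top')
for k,v in seen(f).items():
    for x in v: print(k,x)
im=f['pixels'];hsv=cv2.cvtColor(im,cv2.COLOR_BGR2HSV).astype(int);H,S,V=hsv[...,0],hsv[...,1],hsv[...,2]
red=((H<6)|(H>174))&(S>150)&(V>60)
for c in comps(red,20,9000):
    ys,xs=np.nonzero(c);print('red',xs.mean(),ys.mean(),len(xs),xs.min(),xs.max(),ys.min(),ys.max(), plane(f,[[xs.mean(),ys.mean()]],.0)[0])
# tin fit circle of rim
E
```

```text
brass {'px': (np.float64(253.0), np.float64(136.0)), 'hullc': array([7.829e-01, 4.000e-04]), 'size': array([ 96., 101.], dtype=float32), 'ang': np.float32(1.3), 'ang2': np.float64(21.8), 'feat': None, 'fa': None}
brass {'px': (np.float64(369.0), np.float64(266.0)), 'hullc': array([ 0.4282, -0.3248]), 'size': array([11., 46.], dtype=float32), 'ang': np.float32(0.2), 'ang2': np.float64(3.7), 'feat': None, 'fa': None}
blue {'px': (np.float64(230.0), np.float64(189.0)), 'hullc': array([0.632 , 0.0591]), 'size': array([47., 50.], dtype=float32), 'ang': np.float32(91.0), 'ang2': np.float64(109.2), 'feat': array([0.633 , 0.0605]), 'fa': np.float64(60.1)}
red 389.1032640949555 203.08367952522255 1685 366 411 180 226 [ 0.60440389 -0.38713251  0.        ]
red 185.69811320754718 212.62264150943398 53 182 190 209 216 [0.56670988 0.19208578 0.        ]
red 449.4179104477612 228.73134328358208 67 445 454 225 233 [ 0.53485623 -0.55604346  0.        ]
red 396.16730038022814 327.64638783269965 263 379 413 318 337 [ 0.25821187 -0.40652801  0.        ]
```

```bash
python3 - <<'E'
from h import *
im=cv2.imread('pics/top0.png');hsv=cv2.cvtColor(im,cv2.COLOR_BGR2HSV)
for (x,y) in [(295,165),(299,262),(374,265)]:
    print('col',[tuple(int(q) for q in hsv[j,x]) for j in range(y-20,y+20,2)])
print([tuple(int(q) for q in hsv[214,i]) for i in range(314,345,2)])
print([tuple(int(q) for q in hsv[180,i]) for i in range(165,256,3)])
E
```

```text
col [(170, 5, 156), (0, 5, 152), (22, 99, 154), (22, 120, 149), (22, 112, 157), (17, 30, 120), (0, 13, 60), (150, 4, 58), (135, 9, 58), (150, 4, 58), (0, 4, 58), (150, 9, 59), (160, 13, 59), (0, 0, 59), (21, 29, 114), (22, 83, 145), (20, 51, 100), (25, 117, 151), (20, 84, 79), (8, 9, 110)]
col [(170, 5, 156), (6, 8, 153), (25, 110, 162), (26, 121, 164), (25, 113, 165), (22, 36, 134), (12, 18, 71), (165, 8, 61), (165, 8, 62), (150, 9, 60), (165, 9, 60), (135, 8, 62), (150, 4, 60), (150, 4, 60), (10, 12, 65), (20, 27, 141), (25, 117, 159), (25, 124, 164), (23, 114, 157), (173, 7, 147)]
col [(170, 5, 153), (0, 5, 153), (21, 88, 154), (19, 66, 108), (18, 58, 102), (18, 34, 148), (11, 29, 70), (150, 9, 56), (0, 9, 55), (150, 9, 55), (140, 14, 56), (165, 9, 56), (150, 5, 54), (135, 9, 56), (170, 14, 56), (6, 10, 133), (19, 82, 121), (13, 41, 87), (21, 123, 151), (8, 7, 141)]
[(170, 5, 156), (0, 3, 157), (4, 13, 141), (13, 154, 149), (16, 139, 165), (11, 34, 166), (120, 9, 173), (116, 10, 173), (115, 9, 172), (150, 5, 165), (14, 131, 165), (14, 146, 164), (6, 18, 140), (0, 5, 158), (170, 5, 157), (0, 5, 157)]
[(105, 13, 114), (102, 11, 116), (103, 14, 129), (114, 14, 91), (130, 14, 55), (132, 20, 64), (120, 12, 64), (130, 12, 65), (130, 12, 62), (128, 16, 63), (125, 23, 66), (126, 19, 67), (130, 22, 71), (132, 18, 72), (130, 20, 75), (135, 19, 79), (129, 22, 81), (129, 22, 83), (130, 19, 80), (111, 121, 112), (110, 160, 147), (110, 151, 144), (110, 148, 138), (111, 139, 136), (111, 139, 132), (118, 51, 75), (132, 15, 83), (143, 8, 126), (135, 18, 87), (0, 5, 111), (0, 5, 155)]
```

```bash
python3 - <<'E'
s=open('h.py').read()
s=s.replace("brass=(abs(H-24)<7)&(S>100)&(V>70)","brass=(abs(H-22)<9)&(S>45)&(V>60)&~((H<18)&(S>120))").replace("orange=(abs(H-11)<5)&(S>150)&(V>70)","orange=(abs(H-13)<5)&(S>100)&(V>70)")
s=s.replace("for c in comps(m,60,900):","\n        m=cv2.morphologyEx(m.astype(np.uint8),cv2.MORPH_CLOSE,np.ones((5,5)))>0 if nm=='brass' else m\n        for c in comps(m,60,900):")
open('h.py','w').write(s)
E
python3 - <<'E'
from h import *
f=grab('top')
for k,v in seen(f).items():
    for x in v: print(k,{a:(np.array(b).tolist() if b is not None else None) for a,b in x.items()})
im=f['pixels'];hsv=cv2.cvtColor(im,cv2.COLOR_BGR2HSV).astype(int);H,S,V=hsv[...,0],hsv[...,1],hsv[...,2]
red=((H<6)|(H>174))&(S>150)&(V>60)
for c in comps(red,20,9000):
    ys,xs=np.nonzero(c)
    if len(xs)>1000:
        P=plane(f,np.c_[xs,ys],.05);cc,r=cv2.minEnclosingCircle((P[:,:2]*1000).astype(np.float32));print('tin',cc,r)
print('knob top', plane(f,[[186.5,212.6]],.245))
# pallet dark
dark=(V<100)&(S<40)
for c in comps(dark,1200,9000):
    ys,xs=np.nonzero(c)
    if xs.mean()<160 or xs.mean()>260 or ys.mean()>300: continue
    P=(plane(f,np.c_[xs,ys],.022)[:,:2]*1000).astype(np.float32);r=cv2.minAreaRect(P);print('pallet',r,len(xs),(xs.min(),xs.max(),ys.min(),ys.max()))
# bolts at c1 zoom
print(plane(f,np.array([[85,107],[291,117],[68,329],[277,341]])/3+[150,140],.022).round(4))
cor=plane(f,np.array([[78,96],[307,107],[57,341],[292,355]])/3+[150,140],.022).round(4);print(cor)
print('edges',np.linalg.norm(cor[0]-cor[1]),np.linalg.norm(cor[0]-cor[2]),np.linalg.norm(cor[1]-cor[3]),np.linalg.norm(cor[2]-cor[3]))
print('hinge',plane(f,[[118,162]],.201))
E
```

```text
brass {'px': [253.0, 136.0], 'hullc': [0.783, -0.0003], 'size': [99.0, 107.0], 'ang': 1.2999999523162842, 'ang2': 20.9, 'feat': None, 'fa': None}
brass {'px': [295.0, 165.0], 'hullc': [0.7023, -0.1174], 'size': [39.0, 95.0], 'ang': 6.699999809265137, 'ang2': 7.1, 'feat': [0.7053, -0.1171], 'fa': 8.6}
brass {'px': [299.0, 262.0], 'hullc': [0.4339, -0.1341], 'size': [39.0, 93.0], 'ang': 13.5, 'ang2': 13.1, 'feat': [0.4336, -0.1342], 'fa': 12.8}
brass {'px': [373.0, 265.0], 'hullc': [0.4288, -0.3368], 'size': [41.0, 90.0], 'ang': 0.30000001192092896, 'ang2': 3.4, 'feat': [0.4301, -0.3387], 'fa': 3.0}
orange {'px': [328.0, 214.0], 'hullc': [0.5674, -0.2121], 'size': [50.0, 50.0], 'ang': 1.0, 'ang2': 142.3, 'feat': [0.5685, -0.2129], 'fa': 104.7}
blue {'px': [230.0, 189.0], 'hullc': [0.6326, 0.0593], 'size': [50.0, 50.0], 'ang': 91.0, 'ang2': 11.1, 'feat': [0.6329, 0.0604], 'fa': 45.6}
tin (599.8844604492188, -377.5967102050781) 66.03109741210938
knob top [[0.54580678 0.12449331 0.245     ]]
pallet ((570.0511474609375, 120.24047088623047), (230.4607391357422, 248.41932678222656), 88.21327209472656) 3359 (np.int64(169), np.int64(251), np.int64(166), np.int64(257))
[[0.6697 0.2116 0.022 ]
 [0.6631 0.0158 0.022 ]
 [0.4602 0.2187 0.022 ]
 [0.4534 0.023  0.022 ]]
[[0.6801 0.2188 0.022 ]
 [0.6728 0.001  0.022 ]
 [0.4489 0.2286 0.022 ]
 [0.4408 0.0087 0.022 ]]
edges 0.21792230266771687 0.2314076057522743 0.23212774500261696 0.22004913087762923
hinge [[0.66901218 0.30818012 0.201     ]]
```

The lamp knob is at (0.546, 0.125). The hinge is at (0.669, 0.308), which puts the knob 221 mm away against the stated 224 mm. All three brass shells are right way up. The lamp goes first: I'll cage the knob in the jaws and follow the arc.

```bash
cat >> h.py <<'E'
from scipy.spatial.transform import Rotation as Rn
def go(x,y,z,yaw,s=None,verbose=True):
    """delta (tool frame) to TCP target with jaw-axis yaw (deg, mod 180), tool straight down"""
    s=s or arm.read_state()
    R0=Rn.from_quat(s['ee_rot']); d=R0.inv().apply(np.array([x,y,z])-s['tool_pos'])
    def tgt(a):
        a=np.radians(a); Y=np.array([np.cos(a),np.sin(a),0]);Z=np.array([0,0,-1.]);return Rn.from_matrix(np.c_[np.cross(Y,Z),Y,Z])
    y0=R0.as_matrix()[:,1]; cur=np.degrees(np.arctan2(y0[1],y0[0]))
    q1=np.degrees(np.arctan2(y,x))
    best=[]
    for k in(-540,-360,-180,0,180,360,540):
        a=yaw+k; 
        q6=q1-a
        if abs(q6)<145: best.append((abs(a-(np.degrees(s['joints'][0]-s['joints'][5]))),a))
    a=min(best)[1]
    rv=np.degrees((R0.inv()*tgt(a)).as_rotvec())
    if verbose: print('d',d.round(4),'w',rv.round(2),'rows',max(np.linalg.norm(d)/.0625,np.linalg.norm(rv)/10.7).round(1),'| now',s['tool_pos'].round(4),round(cur,1),'w',round(float(s['width']),4),'t',round(s['time_s'],2),'F',np.round(s['wrist_force'],1))
    return d,rv
E
python3 - <<'E'
from h import *
go(.546,.1245,.30,112)
go(.546,.1245,.208,112)
h=np.array([.669,.308]);k=np.array([.5458,.1245]);v=k-h;a0=np.arctan2(v[1],v[0])
yaw=np.radians(112);X=np.array([np.sin(yaw)*-1,np.cos(yaw)])*-1
Y=np.array([np.cos(yaw),np.sin(yaw)]);Z=np.array([0,0,-1]);X=np.cross(np.r_[Y,0],Z)[:2]
for i in range(11):
    th=a0-1.23*i/10;p=h+.224*np.array([np.cos(th),np.sin(th)]);d=p-(h+.224*v/np.linalg.norm(v));print(i,p.round(4),'dx %.4f dy %.4f'%(d@X,d@Y))
E
```

```text
d [-0.4305 -0.2165 -0.0691] w [-6.000e-02 -4.000e-02 -4.892e+01] rows 7.8 | now [0.2601 0.5123 0.2307] 63.1 w 0.0851 t 0.2 F [-0.3 -0.5 -0.8]
d [-0.4305 -0.2164  0.0229] w [-6.000e-02 -4.000e-02 -4.892e+01] rows 7.7 | now [0.2601 0.5123 0.2307] 63.1 w 0.0851 t 0.2 F [-0.3 -0.5 -0.8]
0 [0.5441 0.122 ] dx 0.0000 dy 0.0000
1 [0.5223 0.1388] dx 0.0140 dy 0.0237
2 [0.5026 0.158 ] dx 0.0250 dy 0.0489
3 [0.4855 0.1796] dx 0.0328 dy 0.0753
4 [0.4711 0.2031] dx 0.0374 dy 0.1025
5 [0.4597 0.2281] dx 0.0385 dy 0.1300
6 [0.4515 0.2544] dx 0.0363 dy 0.1575
7 [0.4466 0.2815] dx 0.0307 dy 0.1844
8 [0.445 0.309] dx 0.0219 dy 0.2105
9 [0.4468 0.3365] dx 0.0099 dy 0.2353
10 [0.452  0.3635] dx -0.0050 dy 0.2584
```

arm_command --deltas '[{"dz":-0.04,"dx":-0.03,"hand":0.2},{"dx":-0.4305,"dy":-0.2165,"dz":-0.069,"wz":-48.9,"hand":0.2},{"dx":-0.4305,"dy":-0.2165,"dz":-0.069,"wz":-48.9,"hand":0.2},{"dx":-0.4305,"dy":-0.2165,"dz":-0.069,"wz":-48.9,"hand":0.2},{"dx":-0.4305,"dy":-0.2165,"dz":-0.069,"wz":-48.9,"hand":0.2},{"dx":-0.4305,"dy":-0.2165,"dz":-0.069,"wz":-48.9,"hand":0.2},{"dx":-0.4305,"dy":-0.2165,"dz":-0.069,"wz":-48.9,"hand":0.2},{"dx":-0.4305,"dy":-0.2165,"dz":-0.069,"wz":-48.9,"hand":0.2},{"dx":-0.4305,"dy":-0.2165,"dz":-0.069,"wz":-48.9,"hand":0.2},{"dx":-0.4305,"dy":-0.2165,"dz":-0.069,"wz":-48.9,"hand":0.2}]'

```text
invalid input
```

```bash
python3 - <<'E'
from h import *
grab('side','s1.png');grab('top','t1.png')
go(.545,.1235,.208,112)
a=cv2.imread('pics/s1.png')[60:220,180:380];b=cv2.imread('pics/t1.png')[120:280,100:300]
cv2.imwrite('pics/c3.png',cv2.resize(np.hstack([a,b]),None,fx=2,fy=2))
E
```

```text
d [-0.43   -0.2179  0.0231] w [-4.000e-02 -2.000e-02 -4.892e+01] rows 7.7 | now [0.2602 0.5125 0.231 ] 63.1 w 0.0856 t 0.3 F [ 0.3  0.7 -0.1]
```

View pics/c3.png

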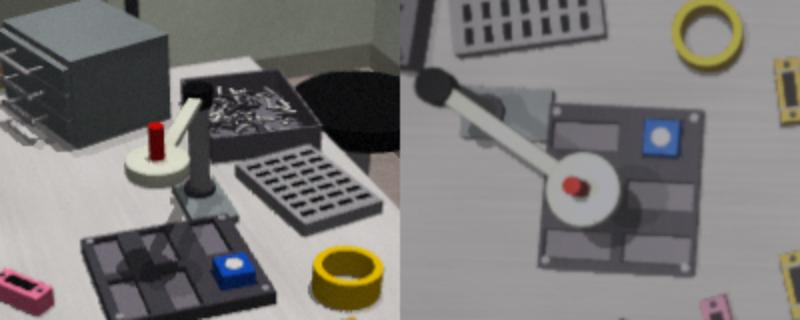

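arm_command --deltas '[{"dx":-0.03,"dy":0,"dz":-0.04,"wx":0,"wy":0,"wz":0,"hand":0.2},{"dx":-0.43,"dy":-0.217,"dz":-0.069,"wx":0,"wy":0,"wz":-48.9,"hand":0.2}]'

```text
time_s: 0.55
tool_pos: [0.3224, 0.4538, 0.2777]
ee_rot: [0.143, 0.99, 0.003, 0.002]
wrist_force: [1.0, -0.3, -0.0]
width: 0.0521
```

arm_command --deltas '[{"dx":0,"dy":0,"dz":0,"wx":0,"wy":0,"wz":0,"hand":-0.1}]'

```text
time_s: 0.68
tool_pos: [0.3225, 0.4486, 0.2758]
ee_rot: [0.148, 0.989, -0.0, 0.001]
wrist_force: [0.2, 1.3, -0.0]
width: 0.0389
```

```bash
python3 - <<'E'
from h import *
go(.545,.1235,.3,112)
E
```

```text
d [-0.3079 -0.2457 -0.0237] w [-3.000e-02  9.000e-02 -3.902e+01] rows 6.3 | now [0.3225 0.4486 0.2758] 73.0 w 0.0389 t 0.68 F [ 0.2  1.3 -0. ]
```

arm_command --deltas '[{"dx":-0.308,"dy":-0.246,"dz":-0.024,"wx":0,"wy":0,"wz":-39,"hand":-0.05},{"dx":-0.308,"dy":-0.246,"dz":-0.024,"wx":0,"wy":0,"wz":-39,"hand":-0.05},{"dx":-0.308,"dy":-0.246,"dz":-0.024,"wx":0,"wy":0,"wz":-39,"hand":-0.05},{"dx":-0.308,"dy":-0.246,"dz":-0.024,"wx":0,"wy":0,"wz":-39,"hand":-0.05},{"dx":-0.308,"dy":-0.246,"dz":-0.024,"wx":0,"wy":0,"wz":-39,"hand":-0.05},{"dx":-0.308,"dy":-0.246,"dz":-0.024,"wx":0,"wy":0,"wz":-39,"hand":-0.05},{"dx":-0.308,"dy":-0.246,"dz":-0.024,"wx":0,"wy":0,"wz":-39,"hand":-0.05},{"dx":-0.308,"dy":-0.246,"dz":-0.024,"wx":0,"wy":0,"wz":-39,"hand":-0.05}]'

```text
time_s: 1.68
tool_pos: [0.5457, 0.1246, 0.2986]
ee_rot: [-0.19, 0.982, -0.0, 0.0]
wrist_force: [-1.0, 0.6, -0.1]
width: 0.0407
```

```bash
python3 - <<'E'
from h import *
grab('side','s1.png');grab('top','t1.png')
go(.545,.1235,.208,112)
a=cv2.imread('pics/s1.png')[60:220,180:380];b=cv2.imread('pics/t1.png')[120:280,100:300]
cv2.imwrite('pics/c3.png',cv2.resize(np.hstack([a,b]),None,fx=2,fy=2))
E
```

```text
d [-0.     -0.0037  0.0904] w [ 0.08 -0.07  0.08] rows 1.4 | now [0.5437 0.1269 0.2984] 112.1 w 0.0408 t 1.77 F [-0.3  0.  -0.4]
```

View pics/c3.png

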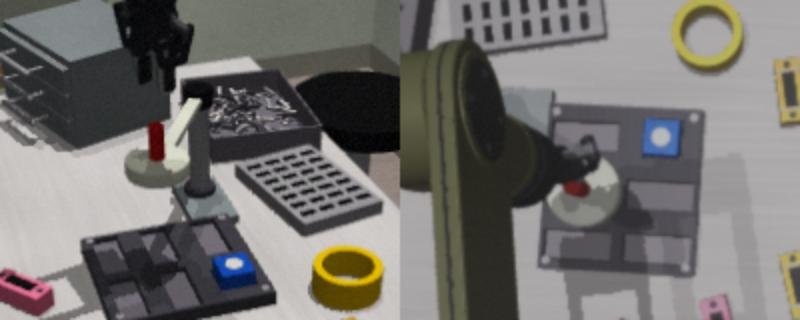

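arm_command --deltas '[{"dx":0,"dy":-0.004,"dz":0.05,"wx":0,"wy":0,"wz":0,"hand":-0.05},{"dx":0,"dy":-0.004,"dz":0.09,"wx":0,"wy":0,"wz":0,"hand":-0.05},{"dx":0,"dy":-0.004,"dz":0.09,"wx":0,"wy":0,"wz":0,"hand":-0.2}]'

```text
time_s: 2.15
tool_pos: [0.5418, 0.1239, 0.2059]
ee_rot: [-0.193, 0.981, 0.001, -0.004]
wrist_force: [-0.1, 0.5, 0.6]
width: 0.0342
```

```bash
python3 - <<'E'
from h import *
grab('side','s1.png');grab('top','t1.png')
go(.545,.1235,.208,112)
a=cv2.imread('pics/s1.png')[60:220,180:380];b=cv2.imread('pics/t1.png')[120:280,100:300]
cv2.imwrite('pics/c3.png',cv2.resize(np.hstack([a,b]),None,fx=2,fy=2))
E
```

```text
d [ 0.0006 -0.0003  0.0018] w [0.01 0.02 0.25] rows 0.0 | now [0.5455 0.124  0.2098] 112.3 w 0.0341 t 2.25 F [-0.  -0.4  1. ]
```

View pics/c3.png

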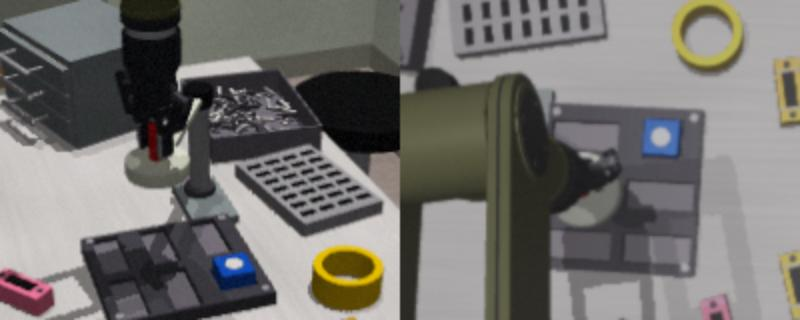

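The side view shows the red knob between the jaws. Next is the arc.

arm_command --deltas '[{"dx":0.014,"dy":0.0235,"dz":0,"wx":0,"wy":0,"wz":0,"hand":-0.2},{"dx":0.025,"dy":0.049,"dz":0,"wx":0,"wy":0,"wz":0,"hand":-0.2},{"dx":0.033,"dy":0.075,"dz":0,"wx":0,"wy":0,"wz":0,"hand":-0.2},{"dx":0.0375,"dy":0.1025,"dz":0,"wx":0,"wy":0,"wz":0,"hand":-0.2},{"dx":0.0385,"dy":0.13,"dz":0,"wx":0,"wy":0,"wz":0,"hand":-0.2},{"dx":0.0365,"dy":0.1575,"dz":0,"wx":0,"wy":0,"wz":0,"hand":-0.2},{"dx":0.031,"dy":0.1845,"dz":0,"wx":0,"wy":0,"wz":0,"hand":-0.2},{"dx":0.022,"dy":0.2105,"dz":0,"wx":0,"wy":0,"wz":0,"hand":-0.2},{"dx":0.01,"dy":0.235,"dz":0,"wx":0,"wy":0,"wz":0,"hand":-0.2},{"dx":-0.003,"dy":0.256,"dz":0,"wx":0,"wy":0,"wz":0,"hand":-0.2}]'

```text
time_s: 3.5
tool_pos: [0.4483, 0.3514, 0.2106]
ee_rot: [-0.194, 0.981, -0.011, -0.004]
wrist_force: [-5.4, -62.0, 25.0]
width: 0.0341
```

arm_command --deltas '[{"dx":0,"dy":0,"dz":0,"wx":0,"wy":0,"wz":0,"hand":-0.2},{"dx":0,"dy":0,"dz":0,"wx":0,"wy":0,"wz":0,"hand":-0.2}]'

```text
time_s: 3.75
tool_pos: [0.449, 0.3513, 0.2103]
ee_rot: [-0.193, 0.981, -0.009, -0.003]
wrist_force: [-1.7, -26.2, 8.4]
width: 0.0344
```

```bash
python3 - <<'E'
from h import *
grab('side','s1.png');f=grab('top','t1.png')
go(.6,.1,.3,88)
a=cv2.imread('pics/s1.png')[40:240,100:300];b=cv2.imread('pics/t1.png')[100:300,60:260]
cv2.imwrite('pics/c3.png',cv2.resize(np.hstack([a,b]),None,fx=2,fy=2))
E
```

```text
d [-0.0441 -0.2911 -0.0855] w [-1.   -0.34 24.18] rows 4.9 | now [0.449  0.3513 0.2103] 112.2 w 0.0342 t 3.85 F [ -1.  -24.8   8.2]
```

View pics/c3.png

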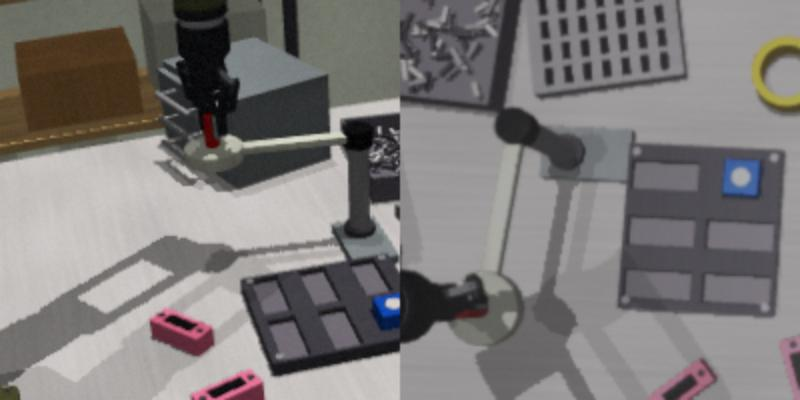

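The lamp is at its outer stop: the arm was pressing with about 25 N there, and the top crop shows the arm swung out to the left. I'll back off and lift, then measure the pockets.

arm_command --deltas '[{"dx":0,"dy":-0.01,"dz":0,"wx":0,"wy":0,"wz":0,"hand":0.2},{"dx":0,"dy":-0.008,"dz":-0.05,"wx":0,"wy":0,"wz":0,"hand":0.2},{"dx":0,"dy":-0.008,"dz":-0.09,"wx":0,"wy":0,"wz":0,"hand":0.6}]'

```text
time_s: 4.22
tool_pos: [0.4545, 0.3547, 0.3023]
ee_rot: [-0.192, 0.981, 0.001, 0.001]
wrist_force: [0.4, 0.4, -0.1]
width: 0.0675
```

```bash
python3 - <<'E'
from h import *
f=grab('top','t2.png')
im=f['pixels'];hsv=cv2.cvtColor(im,cv2.COLOR_BGR2HSV).astype(int);V=hsv[...,2]
sub=im[155:270,160:260];cv2.imwrite('pics/c4.png',cv2.resize(sub,None,fx=5,fy=5,interpolation=cv2.INTER_CUBIC))
print(V[190,165:256:2]);
yaw=np.radians(-1.93);ux=np.array([np.cos(yaw),np.sin(yaw)]);uy=np.array([-ux[1],ux[0]]);C=np.array([.5616,.1173])
for x in seen(f)['blue']: print(x)
go(.6329,.0604,.15,88)
np.save('t2.npy',V)
E
```

```text
[108 108 106 102  88  64 112 116 116 117 118 118 118 118 118 118 119 119
 120 119 120 120  88  82  82  83  84  85 114 160 162 171 173 174 169 164
 163  97  82  87  87  87  85 101 157 158]
{'px': (np.float64(230.0), np.float64(189.0)), 'hullc': array([0.632 , 0.0591]), 'size': array([47., 50.], dtype=float32), 'ang': np.float32(91.0), 'ang2': np.float64(109.2), 'feat': array([0.6329, 0.0604]), 'fa': np.float64(45.6)}
d [-0.0489 -0.3412  0.1579] w [ 0.39  0.73 24.21] rows 6.1 | now [0.4569 0.3564 0.3086] 112.2 w 0.0683 t 4.28 F [1.8 2.2 4.6]
```

View pics/c4.png

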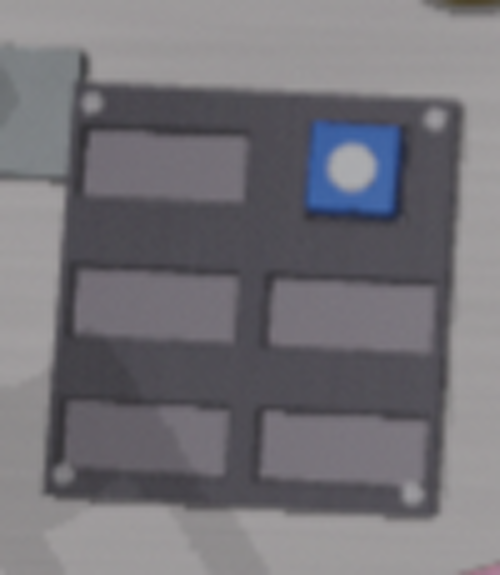

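```bash
python3 - <<'E'
from h import *
f=grab('top')
im=f['pixels'];U=4
V=cv2.cvtColor(im,cv2.COLOR_BGR2HSV)[...,2]
C=np.array([.5616,.1173]);yaw=np.radians(-1.93);ux=np.array([np.cos(yaw),np.sin(yaw)]);uy=np.array([-ux[1],ux[0]])
g=np.array([(.0700,.048),(-.0008,.048),(-.0705,.048),(0,-.05),(-.07,-.05)])
def sample(px,py,z):
    P=C+np.outer(px,ux)+np.outer(py,uy)
    uv=proj(f,np.c_[P,np.full(len(P),z)]).astype(np.float32)
    return cv2.remap(V,uv[:,0].copy(),uv[:,1].copy(),cv2.INTER_LINEAR).astype(float).ravel()
def edge(c,axis,sgn,z):
    half=(.02,.0475)[axis]; s=np.linspace(half-.014,half+.010,97); tot=0
    for o in np.linspace(-.6,.6,9)*(.0475,.02)[axis]:
        px=c[0]+(sgn*s if axis==0 else o);py=c[1]+(sgn*s if axis==1 else o)
        tot=tot+sample(px*np.ones(97),py*np.ones(97),z)
    tot=cv2.GaussianBlur(tot.reshape(1,-1),(1,1),0,sigmaX=4).ravel() if 0 else np.convolve(tot,np.ones(9)/9,'same')
    d=np.diff(tot)[8:-8]; i=d.argmin()+8
    return (c[0],c[1])[axis]+sgn*s[i]
for c in g:
    r=[]
    for it in range(2):
        xf=edge(c,0,1,.012);xn=edge(c,0,-1,.022);yl=edge(c,1,1,.012);yr=edge(c,1,-1,.022)
        m=np.array([(xf+xn)/2,(yl+yr)/2]);c=m
    print('pallet',m.round(4),'size',round(xf-xn,4),round(yl-yr,4),'world',(C+m[0]*ux+m[1]*uy).round(4))
go(.6329,.0604,.15,88)
E
```

```text
pallet [0.073 0.056] size 0.0385 0.094 world [0.6364 0.1708]
pallet [-0.0063  0.056 ] size 0.038 0.094 world [0.5572 0.1735]
pallet [-0.081   0.0563] size 0.0368 0.0932 world [0.4825 0.1762]
pallet [-0.006 -0.056] size 0.038 0.0945 world [0.5537 0.0615]
pallet [-0.0812 -0.0555] size 0.0363 0.0938 world [0.4785 0.0646]
d [-0.0489 -0.3412  0.1559] w [ 0.39  0.72 24.21] rows 6.1 | now [0.4569 0.3564 0.3066] 112.2 w 0.0682 t 4.33 F [-0.6 -0.1 -0.8]
```

Pocket sizes come out at about 37–38 x 94 mm against 40 x 95 mm, which is good to about 1.5 mm. Next I'll go to the blue tag.

arm_command --deltas '[{"dx":-0.049,"dy":-0.341,"dz":0.08,"wx":0,"wy":0,"wz":24.2,"hand":0.6},{"dx":-0.049,"dy":-0.341,"dz":0.08,"wx":0,"wy":0,"wz":24.2,"hand":0.6},{"dx":-0.049,"dy":-0.341,"dz":0.08,"wx":0,"wy":0,"wz":24.2,"hand":0.6},{"dx":-0.049,"dy":-0.341,"dz":0.08,"wx":0,"wy":0,"wz":24.2,"hand":0.6},{"dx":-0.049,"dy":-0.341,"dz":0.12,"wx":0,"wy":0,"wz":24.2,"hand":0.6},{"dx":-0.049,"dy":-0.341,"dz":0.156,"wx":0,"wy":0,"wz":24.2,"hand":0.6},{"dx":-0.049,"dy":-0.341,"dz":0.156,"wx":0,"wy":0,"wz":24.2,"hand":0.6},{"dx":-0.049,"dy":-0.341,"dz":0.156,"wx":0,"wy":0,"wz":24.2,"hand":0.6}]'

```text
time_s: 5.32
tool_pos: [0.6283, 0.0566, 0.1424]
ee_rot: [0.018, 1.0, 0.0, -0.001]
wrist_force: [-0.6, 0.8, -0.0]
width: 0.0681
```

```bash
python3 - <<'E'
from h import *
import time
f=grab('side','s2.png')
s=arm.read_state()
go(.633,.0602,.06,88,s)
print(proj(f,[s['tool_pos']]))
a=cv2.imread('pics/s2.png')[40:240,200:400]
cv2.imwrite('pics/c3.png',cv2.resize(a,None,fx=3,fy=3))
E
```

```text
d [-0.004   0.003   0.0839] w [ 0.06  0.02 -0.03] rows 1.3 | now [0.6289 0.0573 0.1439] 88.0 w 0.0684 t 5.38 F [-1.  -0.7  0.4]
[[295.59365835 162.18733958]]
```

View pics/c3.png

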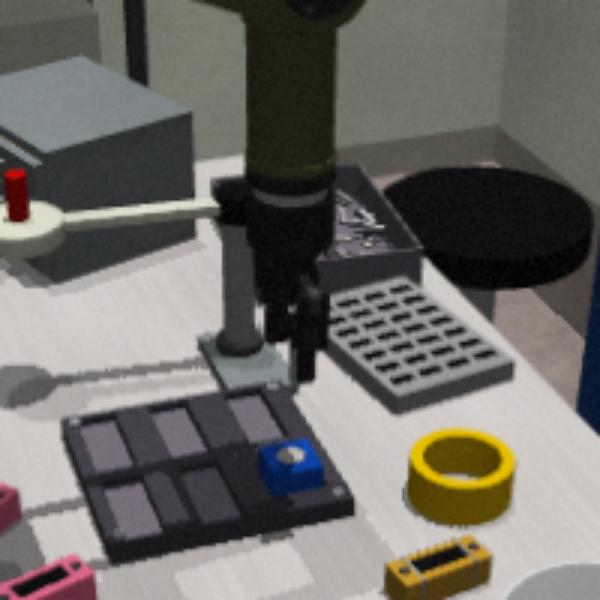

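arm_command --deltas '[{"dx":-0.004,"dy":0.003,"dz":0.05,"wx":0,"wy":0,"wz":0,"hand":0.6},{"dx":-0.004,"dy":0.003,"dz":0.084,"wx":0,"wy":0,"wz":0,"hand":0.6},{"dx":-0.004,"dy":0.003,"dz":0.1,"wx":0,"wy":0,"wz":0,"hand":0.6},{"dx":-0.004,"dy":0.003,"dz":0.118,"wx":0,"wy":0,"wz":0,"hand":0.6},{"dx":-0.004,"dy":0.003,"dz":0.118,"wx":0,"wy":0,"wz":0,"hand":0.6}]'

```text
time_s: 6.0
tool_pos: [0.6327, 0.0595, 0.0249]
ee_rot: [0.017, 1.0, 0.0, -0.0]
wrist_force: [0.1, -0.2, 0.5]
width: 0.0678
```

```bash
python3 - <<'E'
from h import *
f=grab('side','s3.png')
s=arm.read_state()
go(.633,.0602,.025,88,s)
a=cv2.imread('pics/s3.png')[140:240,220:340]
cv2.imwrite('pics/c3.png',cv2.resize(a,None,fx=5,fy=5))
E
```

```text
d [0.0003 0.0009 0.0006] w [ 0.01  0.03 -0.01] rows 0.0 | now [0.6333 0.0593 0.0256] 88.0 w 0.0685 t 6.05 F [0.  0.1 1.2]
```

View pics/c3.png

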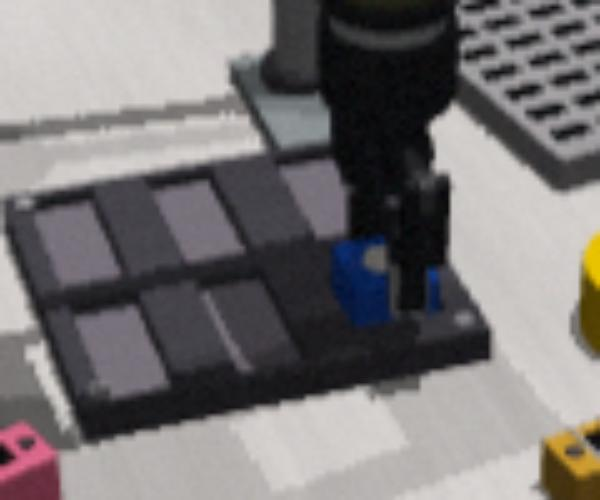

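Jaws are around the tag. I'll close and lift.

arm_command --deltas '[{"dx":0,"dy":0,"dz":0,"wx":0,"wy":0,"wz":0,"hand":-0.2},{"dx":0,"dy":0,"dz":0,"wx":0,"wy":0,"wz":0,"hand":-0.2},{"dx":0,"dy":0,"dz":0,"wx":0,"wy":0,"wz":0,"hand":-0.2},{"dx":0,"dy":0,"dz":-0.02,"wx":0,"wy":0,"wz":0,"hand":-0.2},{"dx":0,"dy":0,"dz":-0.06,"wx":0,"wy":0,"wz":0,"hand":-0.2},{"dx":0,"dy":0,"dz":-0.1,"wx":0,"wy":0,"wz":0,"hand":-0.2}]' --squeeze 60

```text
time_s: 6.8
tool_pos: [0.6324, 0.0588, 0.1256]
ee_rot: [0.018, 1.0, -0.0, -0.001]
wrist_force: [-0.7, 0.6, -1.4]
width: 0.0482
```

```bash
python3 - <<'E'
from h import *
f=grab('side','s3.png')
s=arm.read_state()
go(.599,-.377,.13,88,s)
go(.599,-.377,.065,88,s)
a=cv2.imread('pics/s3.png')[100:240,220:340]
cv2.imwrite('pics/c3.png',cv2.resize(a,None,fx=4,fy=4))
E
```

```text
d [ 0.0216 -0.437   0.0015] w [ 0.03  0.5  -0.04] rows 7.0 | now [0.6361 0.0589 0.1319] 88.0 w 0.0487 t 6.85 F [ 1.7 -0.   2.6]
d [ 0.0221 -0.437   0.0665] w [ 0.03  0.5  -0.04] rows 7.1 | now [0.6361 0.0589 0.1319] 88.0 w 0.0487 t 6.85 F [ 1.7 -0.   2.6]
```

View pics/c3.png

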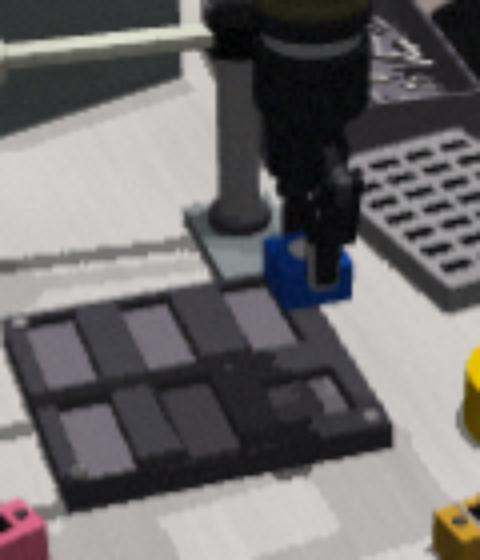

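arm_command --deltas '[{"dx":0.02,"dy":-0.437,"dz":0,"wx":0,"wy":0,"wz":0,"hand":-0.2},{"dx":0.02,"dy":-0.437,"dz":0,"wx":0,"wy":0,"wz":0,"hand":-0.2},{"dx":0.02,"dy":-0.437,"dz":0,"wx":0,"wy":0,"wz":0,"hand":-0.2},{"dx":0.02,"dy":-0.437,"dz":0,"wx":0,"wy":0,"wz":0,"hand":-0.2},{"dx":0.02,"dy":-0.437,"dz":0,"wx":0,"wy":0,"wz":0,"hand":-0.2},{"dx":0.02,"dy":-0.437,"dz":0,"wx":0,"wy":0,"wz":0,"hand":-0.2},{"dx":0.02,"dy":-0.437,"dz":0,"wx":0,"wy":0,"wz":0,"hand":-0.2},{"dx":0.02,"dy":-0.437,"dz":0,"wx":0,"wy":0,"wz":0,"hand":-0.2},{"dx":0.02,"dy":-0.437,"dz":0,"wx":0,"wy":0,"wz":0,"hand":-0.2}]'

```text
time_s: 7.98
tool_pos: [0.5967, -0.377, 0.1244]
ee_rot: [0.019, 1.0, 0.001, -0.0]
wrist_force: [0.2, 1.0, -0.7]
width: 0.0484
```

```bash
python3 - <<'E'
from h import *
f=grab('side','s3.png')
s=arm.read_state()
go(.599,-.377,.032,88,s)
a=cv2.imread('pics/s3.png')[180:400,220:460]
cv2.imwrite('pics/c3.png',cv2.resize(a,None,fx=2.5,fy=2.5))
E
```

```text
d [-0.0022 -0.0011  0.0926] w [ 0.08 -0.06 -0.04] rows 1.5 | now [ 0.597  -0.376   0.1246] 88.0 w 0.048 t 8.03 F [-0.7 -0.4 -1.5]
```

View pics/c3.png

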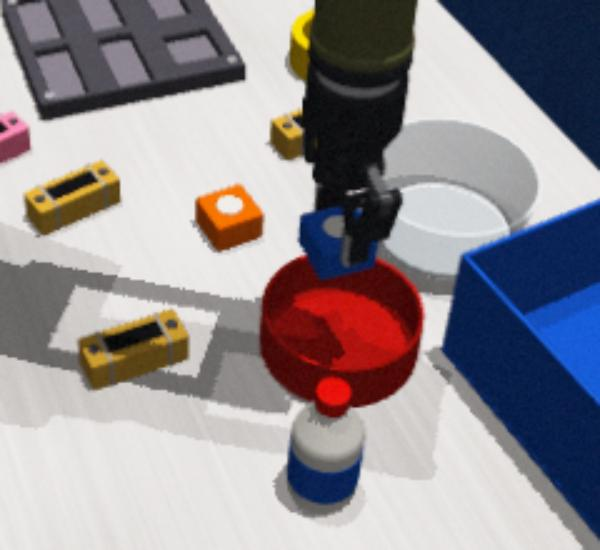

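arm_command --deltas '[{"dx":-0.002,"dy":0,"dz":0.05,"wx":0,"wy":0,"wz":0,"hand":-0.2},{"dx":-0.002,"dy":0,"dz":0.08,"wx":0,"wy":0,"wz":0,"hand":-0.2},{"dx":-0.002,"dy":0,"dz":0.1,"wx":0,"wy":0,"wz":0,"hand":-0.2},{"dx":-0.002,"dy":0,"dz":0.1,"wx":0,"wy":0,"wz":0,"hand":-0.2},{"dx":-0.002,"dy":0,"dz":0.1,"wx":0,"wy":0,"wz":0,"hand":0.5},{"dx":-0.002,"dy":0,"dz":0.1,"wx":0,"wy":0,"wz":0,"hand":0.5},{"dx":-0.002,"dy":0,"dz":0.1,"wx":0,"wy":0,"wz":0,"hand":0.5},{"dx":-0.002,"dy":0,"dz":0.05,"wx":0,"wy":0,"wz":0,"hand":0.5},{"dx":-0.002,"dy":0,"dz":-0.01,"wx":0,"wy":0,"wz":0,"hand":0.6},{"dx":-0.002,"dy":0,"dz":-0.02,"wx":0,"wy":0,"wz":0,"hand":0.6}]'

```text
time_s: 9.28
tool_pos: [0.6025, -0.3794, 0.1518]
ee_rot: [0.018, 1.0, -0.003, 0.005]
wrist_force: [0.0, -1.4, 0.7]
width: 0.0683
```

```bash
python3 - <<'E'
from h import *
f=grab('side','s3.png')
s=arm.read_state()
go(.5685,-.213,.13,88,s)
f2=grab('top')
for k,v in seen(f2).items():
    for x in v: print(k,x['px'],x['feat'],x['fa'],x['ang'],x['size'])
a=cv2.imread('pics/s3.png')[180:400,220:460]
cv2.imwrite('pics/c3.png',cv2.resize(a,None,fx=2.5,fy=2.5))
E
```

```text
d [0.0392 0.1647 0.0196] w [-0.29  0.44 -0.05] rows 2.7 | now [ 0.6017 -0.3789  0.1507] 88.0 w 0.0683 t 9.32 F [0.7 0.2 0.4]
brass (np.float64(253.0), np.float64(136.0)) None None 1.3 [ 99. 107.]
brass (np.float64(295.0), np.float64(165.0)) None None 6.7 [39. 95.]
brass (np.float64(299.0), np.float64(262.0)) None None 15.0 [39. 92.]
orange (np.float64(328.0), np.float64(214.0)) [ 0.5688 -0.2132] 102.2 1.0 [50. 50.]
blue (np.float64(381.0), np.float64(205.0)) None None 0.0 [14. 36.]
```

View pics/c3.png

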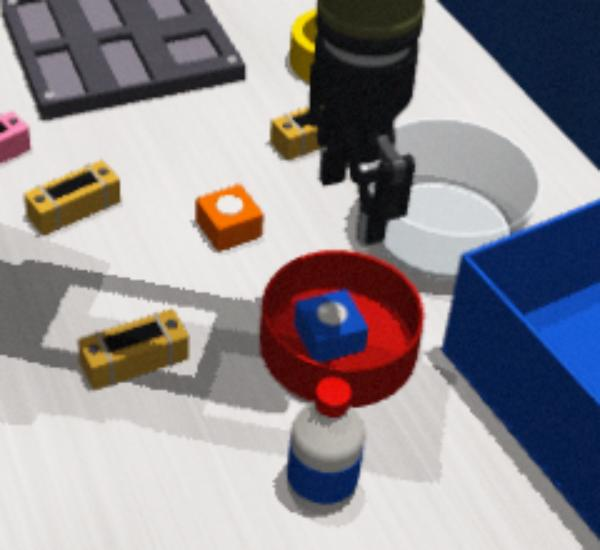

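The side view shows the blue tag flat in the tin. Orange tag next.

arm_command --deltas '[{"dx":0.039,"dy":0.165,"dz":0.01,"wx":0,"wy":0,"wz":-2.5,"hand":0.6},{"dx":0.039,"dy":0.165,"dz":0.02,"wx":0,"wy":0,"wz":-2.5,"hand":0.6},{"dx":0.039,"dy":0.165,"dz":0.05,"wx":0,"wy":0,"wz":-2.5,"hand":0.6},{"dx":0.039,"dy":0.165,"dz":0.08,"wx":0,"wy":0,"wz":-2.5,"hand":0.6},{"dx":0.039,"dy":0.165,"dz":0.08,"wx":0,"wy":0,"wz":-2.5,"hand":0.6},{"dx":0.039,"dy":0.165,"dz":0.08,"wx":0,"wy":0,"wz":-2.5,"hand":0.6}]'

```text
time_s: 10.12
tool_pos: [0.5665, -0.2113, 0.0649]
ee_rot: [-0.004, 1.0, 0.0, -0.0]
wrist_force: [-0.4, 0.1, 0.3]
width: 0.0681
```

```bash
python3 - <<'E'
from h import *
f=grab('side','s3.png')
s=arm.read_state()
go(.5687,-.213,.014,90.5,s)
a=cv2.imread('pics/s3.png')[180:320,220:400]
cv2.imwrite('pics/c3.png',cv2.resize(a,None,fx=3,fy=3))
E
```

```text
d [-0.0015 -0.0012  0.0516] w [-0.03  0.06 -0.08] rows 0.8 | now [ 0.5671 -0.2118  0.0656] 90.4 w 0.0683 t 10.18 F [-0.4 -0.6  0.6]
```

View pics/c3.png

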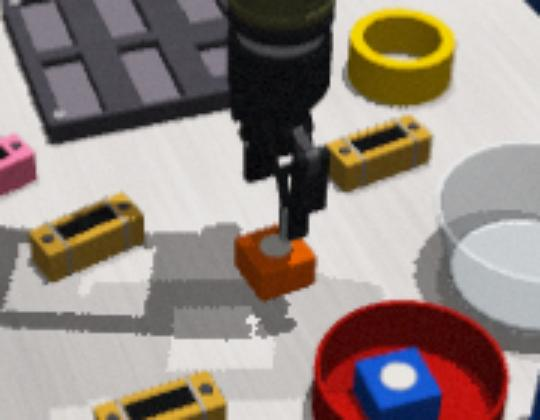

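arm_command --deltas '[{"dx":-0.0015,"dy":-0.0012,"dz":0.03,"wx":0,"wy":0,"wz":0,"hand":0.6},{"dx":-0.0015,"dy":-0.0012,"dz":0.051,"wx":0,"wy":0,"wz":0,"hand":0.6},{"dx":-0.0015,"dy":-0.0012,"dz":0.051,"wx":0,"wy":0,"wz":0,"hand":0.6},{"dx":-0.0015,"dy":-0.0012,"dz":0.051,"wx":0,"wy":0,"wz":0,"hand":-0.2},{"dx":-0.0015,"dy":-0.0012,"dz":0.051,"wx":0,"wy":0,"wz":0,"hand":-0.2},{"dx":-0.0015,"dy":-0.0012,"dz":0.051,"wx":0,"wy":0,"wz":0,"hand":-0.2}]'

```text
time_s: 10.92
tool_pos: [0.5693, -0.2129, 0.016]
ee_rot: [-0.004, 1.0, -0.001, 0.002]
wrist_force: [-0.3, -2.0, 6.5]
width: 0.0493
```

```bash
python3 - <<'E'
from h import *
f=grab('side','s3.png')
s=arm.read_state()
go(.633,.0602,.10,88,s)
a=cv2.imread('pics/s3.png')[180:320,220:400]
cv2.imwrite('pics/c3.png',cv2.resize(a,None,fx=3,fy=3))
E
```

```text
d [-0.0662  0.2725 -0.0843] w [-0.11  0.2   2.46] rows 4.7 | now [ 0.5693 -0.213   0.016 ] 90.5 w 0.0496 t 10.97 F [-0.4 -1.   6.3]
```

View pics/c3.png

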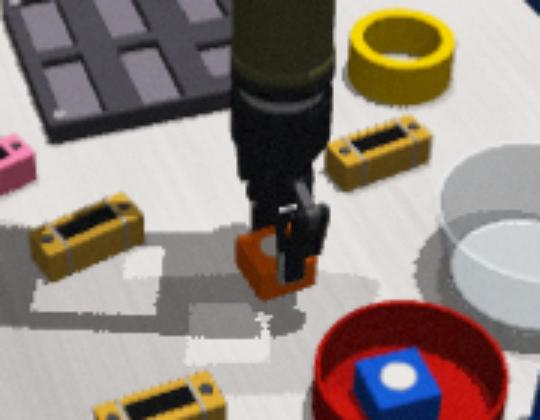

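arm_command --deltas '[{"dx":0,"dy":0,"dz":-0.04,"wx":0,"wy":0,"wz":0,"hand":-0.2},{"dx":-0.066,"dy":0.273,"dz":-0.085,"wx":0,"wy":0,"wz":2.5,"hand":-0.2},{"dx":-0.066,"dy":0.273,"dz":-0.085,"wx":0,"wy":0,"wz":2.5,"hand":-0.2},{"dx":-0.066,"dy":0.273,"dz":-0.085,"wx":0,"wy":0,"wz":2.5,"hand":-0.2},{"dx":-0.066,"dy":0.273,"dz":-0.085,"wx":0,"wy":0,"wz":2.5,"hand":-0.2},{"dx":-0.066,"dy":0.273,"dz":-0.085,"wx":0,"wy":0,"wz":2.5,"hand":-0.2},{"dx":-0.066,"dy":0.273,"dz":-0.085,"wx":0,"wy":0,"wz":2.5,"hand":-0.2},{"dx":-0.066,"dy":0.273,"dz":-0.085,"wx":0,"wy":0,"wz":2.5,"hand":-0.2}]'

```text
time_s: 11.98
tool_pos: [0.6311, 0.0612, 0.099]
ee_rot: [0.017, 1.0, -0.0, -0.0]
wrist_force: [-0.3, -1.1, -0.6]
width: 0.049
```

```bash
python3 - <<'E'
from h import *
f=grab('side','s3.png');f2=grab('top','t3.png')
s=arm.read_state()
go(.633,.0602,.045,88,s)
a=cv2.imread('pics/s3.png')[100:240,220:360];b=cv2.imread('pics/t3.png')[140:280,150:290]
cv2.imwrite('pics/c3.png',cv2.resize(np.hstack([a,b]),None,fx=2.8,fy=2.8))
E
```

```text
d [-0.0021  0.      0.0538] w [-0.03 -0.06 -0.11] rows 0.9 | now [0.631  0.0603 0.0988] 87.9 w 0.049 t 12.07 F [-0.4 -1.1 -1.1]
```

View pics/c3.png

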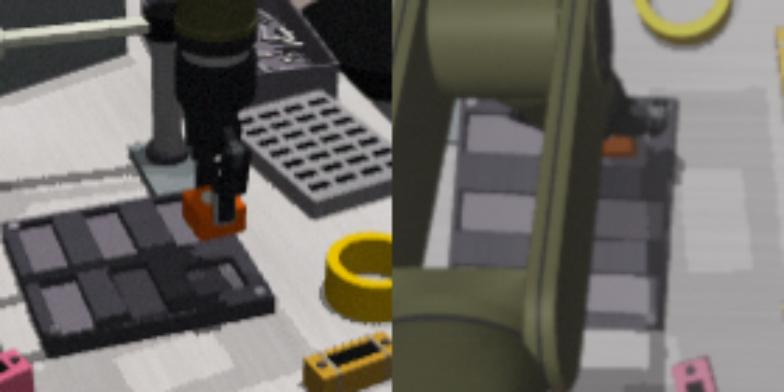

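arm_command --deltas '[{"dx":-0.002,"dy":-0.001,"dz":0.03,"wx":0,"wy":0,"wz":0,"hand":-0.2},{"dx":-0.002,"dy":-0.001,"dz":0.055,"wx":0,"wy":0,"wz":0,"hand":-0.2},{"dx":-0.002,"dy":-0.001,"dz":0.062,"wx":0,"wy":0,"wz":0,"hand":-0.2},{"dx":-0.002,"dy":-0.001,"dz":0.066,"wx":0,"wy":0,"wz":0,"hand":-0.2},{"dx":-0.002,"dy":-0.001,"dz":0.068,"wx":0,"wy":0,"wz":0,"hand":-0.2}]'

```text
time_s: 12.7
tool_pos: [0.6337, 0.0598, 0.0313]
ee_rot: [0.018, 1.0, 0.0, 0.0]
wrist_force: [-0.3, -0.3, -0.2]
width: 0.0493
```

```bash
python3 - <<'E'
from h import *
f=grab('side','s3.png')
s=arm.read_state()
go(.6328,.0592,.028,88,s);print(s['moment'])
a=cv2.imread('pics/s3.png')[140:240,240:360]
cv2.imwrite('pics/c3.png',cv2.resize(a,None,fx=5,fy=5))
E
```

```text
d [ 0.0007 -0.0007  0.0031] w [-0.   -0.   -0.08] rows 0.1 | now [0.6335 0.0599 0.0311] 87.9 w 0.0491 t 12.75 F [-0.4  0.5  0. ]
[ 0.06069893 -0.00163293  0.07301126]
```

View pics/c3.png

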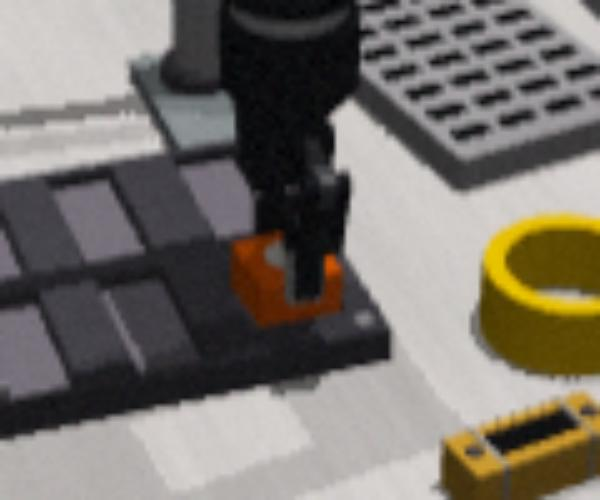

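arm_command --deltas '[{"dx":0.0005,"dy":-0.0005,"dz":0.003,"wx":0,"wy":0,"wz":0,"hand":-0.2},{"dx":0.0005,"dy":-0.0005,"dz":0.005,"wx":0,"wy":0,"wz":0,"hand":-0.2},{"dx":0.0005,"dy":-0.0005,"dz":0.005,"wx":0,"wy":0,"wz":0,"hand":-0.2}]'

```text
time_s: 13.12
tool_pos: [0.6333, 0.0598, 0.028]
ee_rot: [0.018, 1.0, -0.0, 0.001]
wrist_force: [-3.8, 0.6, 10.2]
width: 0.0489
```

Contact comes at TCP 0.028 with 10 N, which is exactly the expected seated height. I'll release and retract.

arm_command --deltas '[{"dx":0,"dy":0,"dz":-0.002,"wx":0,"wy":0,"wz":0,"hand":0.5},{"dx":0,"dy":0,"dz":-0.002,"wx":0,"wy":0,"wz":0,"hand":0.5},{"dx":0,"dy":0,"dz":-0.002,"wx":0,"wy":0,"wz":0,"hand":0.5},{"dx":0,"dy":0,"dz":-0.05,"wx":0,"wy":0,"wz":0,"hand":0.5},{"dx":0,"dy":0,"dz":-0.11,"wx":0,"wy":0,"wz":0,"hand":0.4},{"dx":0,"dy":0,"dz":-0.11,"wx":0,"wy":0,"wz":0,"hand":0.4}]'

```text
time_s: 13.88
tool_pos: [0.6373, 0.06, 0.1416]
ee_rot: [0.018, 1.0, 0.0, 0.006]
wrist_force: [1.2, -0.5, 0.9]
width: 0.0601
```

```bash
python3 - <<'E'
from h import *
f=grab('side','s3.png');f2=grab('top','t3.png')
for k,v in seen(f2).items():
    for x in v: print(k,x['px'],x['feat'],x['fa'],x['hullc'],x['ang'],x['size'])
s=arm.read_state()
go(.7053,-.1171,.12,98,s);go(.4336,-.1342,.12,103,s)
a=cv2.imread('pics/s3.png')[140:240,240:360]
cv2.imwrite('pics/c3.png',cv2.resize(a,None,fx=5,fy=5))
E
```

```text
brass (np.float64(253.0), np.float64(136.0)) None None [ 7.829e-01 -3.000e-04] 1.3 [ 99. 107.]
brass (np.float64(295.0), np.float64(165.0)) None None [ 0.7023 -0.1174] 6.7 [39. 95.]
brass (np.float64(299.0), np.float64(262.0)) None None [ 0.434  -0.1341] 13.5 [39. 92.]
brass (np.float64(373.0), np.float64(266.0)) [ 0.4266 -0.339 ] 2.3 [ 0.4288 -0.3368] 0.3 [41. 90.]
brass (np.float64(8.0), np.float64(402.0)) [0.0506 0.6506] 84.9 [0.0324 0.6548] 2.7 [66. 80.]
orange (np.float64(230.0), np.float64(192.0)) [0.6271 0.0639] 73.5 [0.6272 0.0604] 91.0 [42. 53.]
blue (np.float64(387.0), np.float64(204.0)) [ 0.5977 -0.375 ] 80.2 [ 0.5965 -0.3725] 91.0 [44. 47.]
d [-0.0781 -0.1744  0.0169] w [-1.000e-02  9.000e-02 -1.003e+01] rows 3.1 | now [0.6334 0.0599 0.1367] 88.0 w 0.0599 t 13.97 F [-0.8 -0.1 -0.8]
d [ 0.1928 -0.2011  0.0164] w [-1.000e-02  9.000e-02 -1.503e+01] rows 4.5 | now [0.6334 0.0599 0.1367] 88.0 w 0.0599 t 13.97 F [-0.8 -0.1 -0.8]
```

View pics/c3.png

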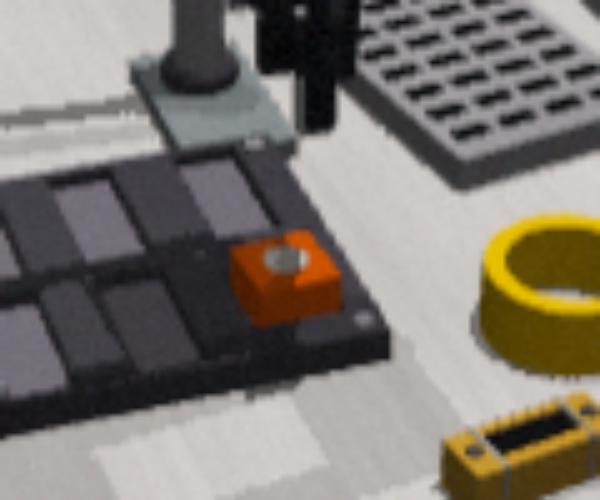

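View pics/t3.png

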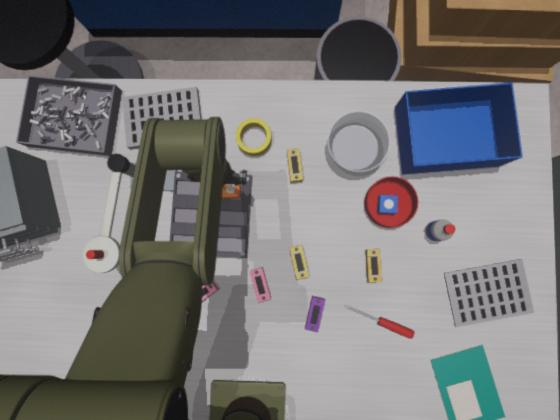

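The orange tag is flat in the square pocket and the blue tag is in the tin at (388,204). Now I'll refine the shells, using the stripe plus the end holes.

```bash
cat >> h.py <<'E'
def shells(f,z=.032):
    """stripe (largest dark blob) + end holes inside each brass hull -> centre, long-axis yaw"""
    im=f['pixels'];U=6
    res=[]
    hsv=cv2.cvtColor(im,cv2.COLOR_BGR2HSV).astype(int);H,S,V=hsv[...,0],hsv[...,1],hsv[...,2]
    m=(abs(H-22)<9)&(S>45)&(V>60)&~((H<18)&(S>120))
    m=cv2.morphologyEx(m.astype(np.uint8),cv2.MORPH_CLOSE,np.ones((5,5)))
    for c in comps(m,150,700):
        ys,xs=np.nonzero(c);x0,y0,x1,y1=xs.min()-3,ys.min()-3,xs.max()+4,ys.max()+4
        if min(x0,y0)<0: continue
        g=cv2.cvtColor(im,cv2.COLOR_BGR2GRAY)[y0:y1,x0:x1]
        b=cv2.resize(g,None,fx=U,fy=U,interpolation=cv2.INTER_CUBIC)
        hull=np.zeros(g.shape,np.uint8);cv2.drawContours(hull,[cv2.convexHull(np.c_[xs-x0,ys-y0].astype(np.int32))],-1,1,-1)
        hb=cv2.resize(hull,None,fx=U,fy=U,interpolation=cv2.INTER_NEAREST)
        hb=cv2.erode(hb,np.ones((9,9)))
        q=comps((b<92)&(hb>0),60*U,250*U*U)
        if not q: continue
        st=max(q,key=lambda a:a.sum())
        yy,xx=np.nonzero(st);uv=np.c_[xx,yy]/U-.5+.5/U+[x0,y0]
        P=plane(f,uv,z)[:,:2];r=cv2.minAreaRect((P*1e4).astype(np.float32));bx=cv2.boxPoints(r)/1e4
        e=sorted([bx[1]-bx[0],bx[2]-bx[1]],key=np.linalg.norm)
        w,v=np.linalg.eigh(np.cov(P.T))
        res.append(dict(px=(round(xs.mean()),round(ys.mean())),c=np.array(r[0])/1e4,cm=P.mean(0),size=[np.linalg.norm(q) for q in e],yaw=(np.degrees(np.arctan2(e[1][1],e[1][0]))+90)%180-90,yaw2=(np.degrees(np.arctan2(v[1,1],v[0,1]))+90)%180-90))
    return res
E
python3 - <<'E'
from h import *
for i in range(2):
    for x in shells(grab('top')): print({k:np.round(v,4) for k,v in x.items()})
E
```

```text
{'px': array([295, 165]), 'c': array([ 0.7053, -0.1172]), 'cm': array([ 0.7053, -0.1171]), 'size': array([0.015 , 0.0458], dtype=float32), 'yaw': np.float32(7.6647), 'yaw2': np.float64(8.2565)}
{'px': array([299, 262]), 'c': array([ 0.4342, -0.1338]), 'cm': array([ 0.434, -0.134]), 'size': array([0.0145, 0.0455], dtype=float32), 'yaw': np.float32(14.8944), 'yaw2': np.float64(14.2271)}
{'px': array([373, 266]), 'c': array([ 0.4292, -0.3385]), 'cm': array([ 0.4292, -0.3387]), 'size': array([0.0157, 0.0467], dtype=float32), 'yaw': np.float32(4.537), 'yaw2': np.float64(4.3651)}
{'px': array([295, 165]), 'c': array([ 0.7053, -0.1173]), 'cm': array([ 0.7053, -0.1172]), 'size': array([0.0149, 0.0458], dtype=float32), 'yaw': np.float32(8.199), 'yaw2': np.float64(8.1961)}
{'px': array([299, 262]), 'c': array([ 0.4341, -0.1337]), 'cm': array([ 0.434, -0.134]), 'size': array([0.0146, 0.0453], dtype=float32), 'yaw': np.float32(14.8944), 'yaw2': np.float64(14.1422)}
{'px': array([373, 266]), 'c': array([ 0.4291, -0.3384]), 'cm': array([ 0.4292, -0.3386]), 'size': array([0.0156, 0.0467], dtype=float32), 'yaw': np.float32(5.2433), 'yaw2': np.float64(4.5889)}
```

arm_command --deltas '[{"dx":-0.078,"dy":-0.175,"dz":0.017,"wx":0,"wy":0,"wz":-10,"hand":0.4},{"dx":-0.078,"dy":-0.175,"dz":0.017,"wx":0,"wy":0,"wz":-10,"hand":0.4},{"dx":-0.078,"dy":-0.175,"dz":0.06,"wx":0,"wy":0,"wz":-10,"hand":0.4},{"dx":-0.078,"dy":-0.175,"dz":0.06,"wx":0,"wy":0,"wz":-10,"hand":0.4},{"dx":-0.078,"dy":-0.175,"dz":0.06,"wx":0,"wy":0,"wz":-10,"hand":0.4},{"dx":-0.078,"dy":-0.175,"dz":0.06,"wx":0,"wy":0,"wz":-10,"hand":0.4}]'

```text
time_s: 14.82
tool_pos: [0.7043, -0.1161, 0.076]
ee_rot: [-0.07, 0.998, 0.001, -0.0]
wrist_force: [0.4, 0.6, -0.3]
width: 0.0596
```

```bash
python3 - <<'E'
from h import *
f=grab('side','s3.png')
s=arm.read_state()
go(.7053,-.1172,.015,98,s)
a=cv2.imread('pics/s3.png')[150:270,270:410]
cv2.imwrite('pics/c3.png',cv2.resize(a,None,fx=4,fy=4))
E
```

```text
d [-0.0004 -0.0014  0.0618] w [0.03 0.02 0.05] rows 1.0 | now [ 0.7047 -0.1159  0.0768] 98.1 w 0.0597 t 14.88 F [0.8 0.3 0.9]
```

View pics/c3.png

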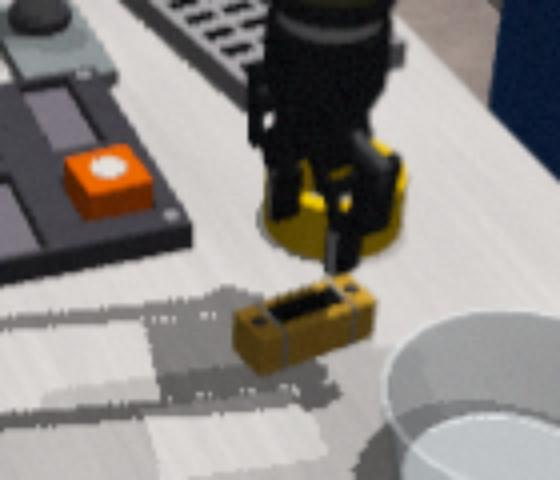

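arm_command --deltas '[{"dx":-0.0005,"dy":-0.0015,"dz":0.03,"wx":0,"wy":0,"wz":0,"hand":0.4},{"dx":-0.0005,"dy":-0.0015,"dz":0.061,"wx":0,"wy":0,"wz":0,"hand":0.4},{"dx":-0.0005,"dy":-0.0015,"dz":0.061,"wx":0,"wy":0,"wz":0,"hand":0.4},{"dx":-0.0005,"dy":-0.0015,"dz":0.061,"wx":0,"wy":0,"wz":0,"hand":-0.5},{"dx":-0.0005,"dy":-0.0015,"dz":0.061,"wx":0,"wy":0,"wz":0,"hand":-0.5},{"dx":-0.0005,"dy":-0.0015,"dz":0.061,"wx":0,"wy":0,"wz":0,"hand":-0.5},{"dx":-0.0005,"dy":-0.0015,"dz":0.061,"wx":0,"wy":0,"wz":0,"hand":-0.5}]'

```text
time_s: 15.75
tool_pos: [0.7072, -0.1188, 0.0176]
ee_rot: [-0.069, 0.998, -0.0, 0.002]
wrist_force: [-1.2, 2.1, 7.8]
width: 0.0345
```

```bash
python3 - <<'E'
from h import *
f=grab('side','s3.png')
s=arm.read_state()
go(.6364,.1708,.12,-2,s)
a=cv2.imread('pics/s3.png')[150:270,270:410]
cv2.imwrite('pics/c3.png',cv2.resize(a,None,fx=4,fy=4))
E
```

```text
d [ 0.0295  0.2966 -0.1027] w [ 0.17  0.2  99.97] rows 9.3 | now [ 0.7071 -0.1188  0.0176] 98.0 w 0.034 t 15.8 F [-0.1  2.2  7.4]
```

View pics/c3.png

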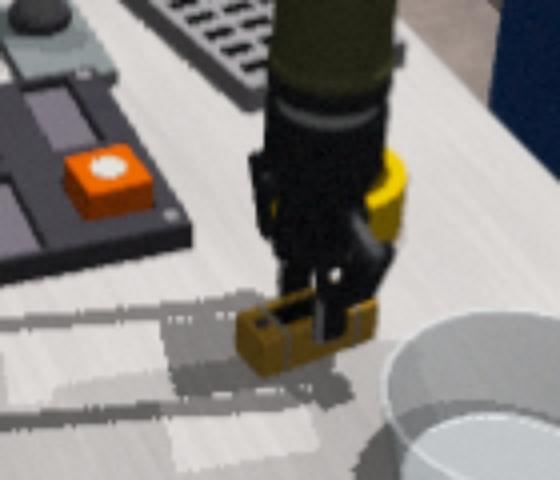

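arm_command --deltas '[{"dx":0,"dy":0,"dz":-0.04,"wx":0,"wy":0,"wz":0,"hand":-0.5},{"dx":0,"dy":0,"dz":-0.1,"wx":0,"wy":0,"wz":10,"hand":-0.5},{"dx":0.0295,"dy":0.296,"dz":-0.103,"wx":0,"wy":0,"wz":100,"hand":-0.5},{"dx":0.0295,"dy":0.296,"dz":-0.103,"wx":0,"wy":0,"wz":100,"hand":-0.5},{"dx":0.0295,"dy":0.296,"dz":-0.103,"wx":0,"wy":0,"wz":100,"hand":-0.5},{"dx":0.0295,"dy":0.296,"dz":-0.103,"wx":0,"wy":0,"wz":100,"hand":-0.5},{"dx":0.0295,"dy":0.296,"dz":-0.103,"wx":0,"wy":0,"wz":100,"hand":-0.5},{"dx":0.0295,"dy":0.296,"dz":-0.103,"wx":0,"wy":0,"wz":100,"hand":-0.5},{"dx":0.0295,"dy":0.296,"dz":-0.103,"wx":0,"wy":0,"wz":100,"hand":-0.5},{"dx":0.0295,"dy":0.296,"dz":-0.103,"wx":0,"wy":0,"wz":100,"hand":-0.5}]'

```text
time_s: 17.05
tool_pos: [0.635, 0.1702, 0.1182]
ee_rot: [0.694, 0.72, -0.0, 0.0]
wrist_force: [-0.4, -0.7, -2.6]
width: 0.0342
```

```bash
python3 - <<'E'
from h import *
s=arm.read_state()
go(.6364,.1698,.12,-2,s);print(s['joints'].round(2))
E
```

```text
d [-0.0004  0.0014 -0.0018] w [0.01 0.02 4.06] rows 0.4 | now [0.635  0.1702 0.1182] 2.1 w 0.0342 t 17.05 F [-0.4 -0.7 -2.6]
[ 0.2   0.51  1.47 -0.    1.16  0.16]
```

arm_command --deltas '[{"dx":-0.0005,"dy":0.0014,"dz":0.03,"wx":0,"wy":0,"wz":4,"hand":-0.5},{"dx":-0.0005,"dy":0.0014,"dz":0.06,"wx":0,"wy":0,"wz":4,"hand":-0.5},{"dx":-0.0005,"dy":0.0014,"dz":0.06,"wx":0,"wy":0,"wz":4,"hand":-0.5}]'

```text
time_s: 17.42
tool_pos: [0.6342, 0.1688, 0.0557]
ee_rot: [0.717, 0.697, -0.003, -0.002]
wrist_force: [-0.3, -0.3, -1.6]
width: 0.0342
```

```bash
python3 - <<'E'
from h import *
f=grab('side','s3.png');f2=grab('top','t3.png')
s=arm.read_state()
go(.6364,.1698,.0295,-2,s)
a=cv2.imread('pics/s3.png')[100:240,200:340];b=cv2.imread('pics/t3.png')[140:280,150:290]
cv2.imwrite('pics/c3.png',cv2.resize(np.hstack([a,b]),None,fx=2.8,fy=2.8))
E
```

```text
d [ 0.0004 -0.0005  0.029 ] w [0.01 0.   0.38] rows 0.5 | now [0.6369 0.1694 0.0585] -1.6 w 0.0347 t 17.52 F [ 1.2 -0.2 -1.7]
```

View pics/c3.png

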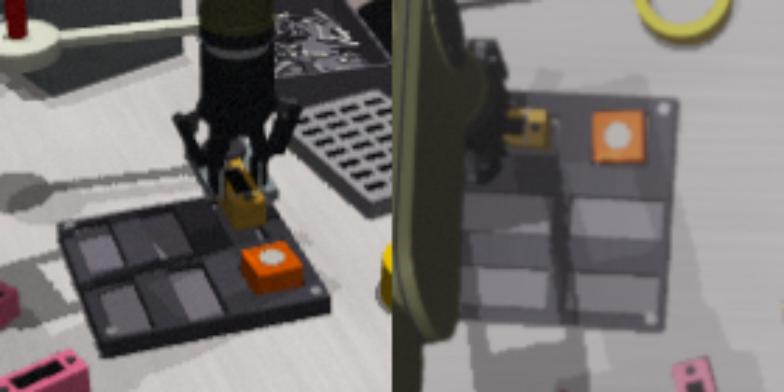

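```bash
python3 - <<'E'
from h import *
f=grab('top','t4.png')
im=f['pixels'];hsv=cv2.cvtColor(im,cv2.COLOR_BGR2HSV).astype(int)
print(hsv[182:190,198:212,1])
E=None
p=proj(f,[[.6364,.126,.073],[.6184,.126,.073],[.6544,.126,.073]]);print(p)
E
```

```text
[[ 80 131 135 134 137 136 138 122  68  14  16  18  19  18]
 [ 59 110 100  93 117 133 136 118  70  18  14  15  19  16]
 [ 50  74  18  22  83 124 131 119  79  21  18  17  18  15]
 [ 65  79  22  27  81 119 122 112  71  14  15  16  18  18]
 [ 83 104  92  86 116 126 121 110  71  11  19  17  21  18]
 [ 89 124 126 126 129 129 120 110  68  17  16  17  15  18]
 [103 131 134 131 134 130 116 106  64  14  16  20  18  19]
 [105 132 134 135 131 130 119 108  61  11  20  15  18  18]]
[[203.91109524 184.90391268]
 [203.66196093 191.51757285]
 [204.1603829  178.30944809]]
```

The shell's right end is at column 206.0 against 206.2 predicted, so it sits within 1 mm along its length. I'll insert it.

arm_command --deltas '[{"dx":0.0004,"dy":-0.0005,"dz":0.012,"wx":0,"wy":0,"wz":0.3,"hand":-0.5},{"dx":0.0004,"dy":-0.0005,"dz":0.02,"wx":0,"wy":0,"wz":0.3,"hand":-0.5},{"dx":0.0004,"dy":-0.0005,"dz":0.024,"wx":0,"wy":0,"wz":0.3,"hand":-0.5},{"dx":0.0004,"dy":-0.0005,"dz":0.027,"wx":0,"wy":0,"wz":0.3,"hand":-0.5},{"dx":0.0004,"dy":-0.0005,"dz":0.027,"wx":0,"wy":0,"wz":0.3,"hand":-0.5}]'

```text
time_s: 18.2
tool_pos: [0.6361, 0.1699, 0.0308]
ee_rot: [0.719, 0.695, -0.0, -0.0]
wrist_force: [-0.8, 0.6, -1.5]
width: 0.0341
```

arm_command --deltas '[{"dx":0,"dy":0,"dz":0.002,"wx":0,"wy":0,"wz":0,"hand":-0.5},{"dx":0,"dy":0,"dz":0.004,"wx":0,"wy":0,"wz":0,"hand":-0.5},{"dx":0,"dy":0,"dz":0.004,"wx":0,"wy":0,"wz":0,"hand":-0.5}]'

```text
time_s: 18.58
tool_pos: [0.6367, 0.17, 0.0296]
ee_rot: [0.719, 0.695, 0.001, 0.0]
wrist_force: [-3.6, -1.1, 10.3]
width: 0.0343
```

It is seated at the expected height (0.0176 + 0.012). Release and lift.

arm_command --deltas '[{"dx":0,"dy":0,"dz":-0.002,"wx":0,"wy":0,"wz":0,"hand":0.3},{"dx":0,"dy":0,"dz":-0.002,"wx":0,"wy":0,"wz":0,"hand":0.3},{"dx":0,"dy":0,"dz":-0.002,"wx":0,"wy":0,"wz":0,"hand":0.3},{"dx":0,"dy":0,"dz":-0.05,"wx":0,"wy":0,"wz":0,"hand":0.3},{"dx":0,"dy":0,"dz":-0.1,"wx":0,"wy":0,"wz":0,"hand":0.4},{"dx":0,"dy":0,"dz":-0.1,"wx":0,"wy":0,"wz":0,"hand":0.4}]'

```text
time_s: 19.32
tool_pos: [0.6399, 0.1707, 0.1319]
ee_rot: [0.719, 0.695, 0.004, 0.003]
wrist_force: [0.1, -0.1, -1.1]
width: 0.0597
```

```bash
python3 - <<'E'
from h import *
f=grab('side','s3.png');f2=grab('top','t3.png')
s=arm.read_state()
for x in shells(f2): print({k:np.round(v,4) for k,v in x.items()})
go(.434,-.134,.10,-76,s)
a=cv2.imread('pics/s3.png')[100:240,200:340];b=cv2.imread('pics/t3.png')[140:280,150:290]
cv2.imwrite('pics/c3.png',cv2.resize(np.hstack([a,b]),None,fx=2.8,fy=2.8))
E
```

```text
{'px': array([196, 186]), 'c': array([0.6379, 0.1646]), 'cm': array([0.636 , 0.1658]), 'size': array([0.041 , 0.0812], dtype=float32), 'yaw': np.float32(-89.1411), 'yaw2': np.float64(77.1663)}
{'px': array([299, 262]), 'c': array([ 0.4341, -0.1336]), 'cm': array([ 0.434, -0.134]), 'size': array([0.0149, 0.0455], dtype=float32), 'yaw': np.float32(14.8939), 'yaw2': np.float64(14.1265)}
{'px': array([373, 266]), 'c': array([ 0.4293, -0.3383]), 'cm': array([ 0.4292, -0.3386]), 'size': array([0.0161, 0.0469], dtype=float32), 'yaw': np.float32(4.7493), 'yaw2': np.float64(4.2877)}
d [-0.3106 -0.1921  0.0272] w [ 4.000e-02 -5.000e-02  7.408e+01] rows 6.9 | now [0.6364 0.1699 0.1275] -1.9 w 0.0596 t 19.43 F [ 0.2 -0.1 -0.6]
```

View pics/c3.png

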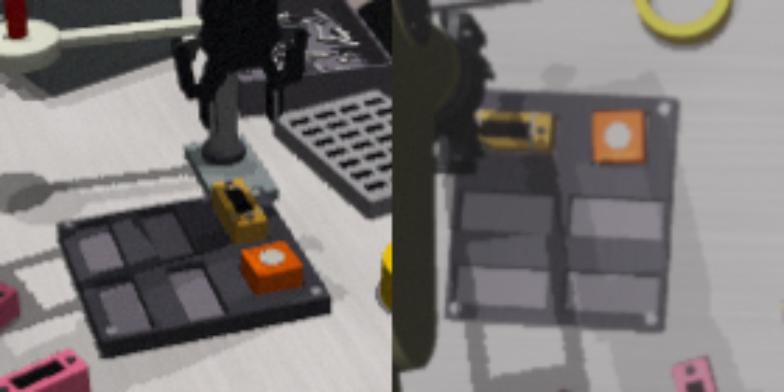

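Shell A is in the far-left pocket. Next is shell B.

arm_command --deltas '[{"dx":-0.31,"dy":-0.192,"dz":0.02,"wx":0,"wy":0,"wz":74,"hand":0.4},{"dx":-0.31,"dy":-0.192,"dz":0.02,"wx":0,"wy":0,"wz":74,"hand":0.4},{"dx":-0.31,"dy":-0.192,"dz":0.02,"wx":0,"wy":0,"wz":74,"hand":0.4},{"dx":-0.31,"dy":-0.192,"dz":0.02,"wx":0,"wy":0,"wz":74,"hand":0.4},{"dx":-0.31,"dy":-0.192,"dz":0.02,"wx":0,"wy":0,"wz":74,"hand":0.4},{"dx":-0.31,"dy":-0.192,"dz":0.02,"wx":0,"wy":0,"wz":74,"hand":0.4},{"dx":-0.31,"dy":-0.192,"dz":0.02,"wx":0,"wy":0,"wz":74,"hand":0.4},{"dx":-0.31,"dy":-0.192,"dz":0.055,"wx":0,"wy":0,"wz":74,"hand":0.4},{"dx":-0.31,"dy":-0.192,"dz":0.055,"wx":0,"wy":0,"wz":74,"hand":0.4}]'

```text
time_s: 20.55
tool_pos: [0.4304, -0.1324, 0.0693]
ee_rot: [0.992, 0.122, -0.004, -0.002]
wrist_force: [-0.9, -0.2, 0.4]
width: 0.0603
```

```bash
python3 - <<'E'
from h import *
f=grab('side','s3.png')
s=arm.read_state()
go(.434,-.134,.0155,-76,s)
a=cv2.imread('pics/s3.png')[180:320,170:330]
cv2.imwrite('pics/c3.png',cv2.resize(a,None,fx=3,fy=3))
E
```

```text
d [0.0022 0.0021 0.0549] w [-0.21  0.28  0.07] rows 0.9 | now [ 0.4316 -0.1326  0.0704] -75.9 w 0.0597 t 20.6 F [ 0.2 -0.  -0.8]
```

View pics/c3.png

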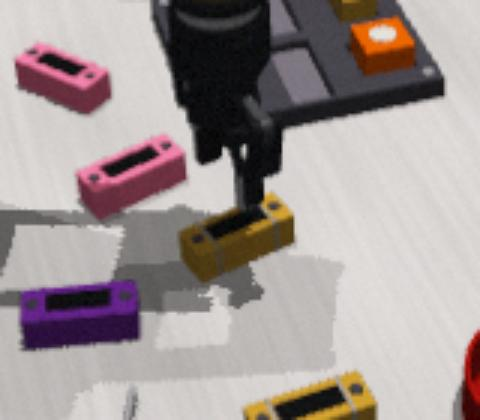

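arm_command --deltas '[{"dx":0.0015,"dy":0.002,"dz":0.03,"wx":0,"wy":0,"wz":0,"hand":0.4},{"dx":0.0015,"dy":0.002,"dz":0.054,"wx":0,"wy":0,"wz":0,"hand":0.4},{"dx":0.0015,"dy":0.002,"dz":0.054,"wx":0,"wy":0,"wz":0,"hand":0.4},{"dx":0.0015,"dy":0.002,"dz":0.054,"wx":0,"wy":0,"wz":0,"hand":0.4}]'

```text
time_s: 21.1
tool_pos: [0.4364, -0.135, 0.0188]
ee_rot: [0.992, 0.123, 0.0, 0.0]
wrist_force: [0.7, 0.7, -0.3]
width: 0.0601
```

arm_command --deltas '[{"dx":0,"dy":0,"dz":0,"wx":0,"wy":0,"wz":0,"hand":-0.5},{"dx":0,"dy":0,"dz":0,"wx":0,"wy":0,"wz":0,"hand":-0.5},{"dx":0,"dy":0,"dz":0,"wx":0,"wy":0,"wz":0,"hand":-0.5},{"dx":0,"dy":0,"dz":0,"wx":0,"wy":0,"wz":0,"hand":-0.5}]'

```text
time_s: 21.6
tool_pos: [0.4366, -0.1351, 0.0194]
ee_rot: [0.992, 0.122, 0.001, 0.0]
wrist_force: [-0.5, 2.1, 7.4]
width: 0.0345
```

```bash
python3 - <<'E'
from h import *
f=grab('side','s3.png')
s=arm.read_state()
go(.4785,.0646,.10,-2,s)
d=np.array([.434,-.134])-s['tool_pos'][:2]; print('shell along tool x',d@Rn.from_quat(s['ee_rot']).as_matrix()[:2,0])
a=cv2.imread('pics/s3.png')[180:320,170:330]
cv2.imwrite('pics/c3.png',cv2.resize(a,None,fx=3,fy=3))
E
```

```text
d [ 0.0894 -0.1835 -0.0806] w [ 1.300e-01 -6.000e-02 -7.393e+01] rows 6.9 | now [ 0.4366 -0.1351  0.0194] -75.9 w 0.0344 t 21.65 F [0.5 1.6 5.7]
shell along tool x -0.0022304403744811377
```

View pics/c3.png

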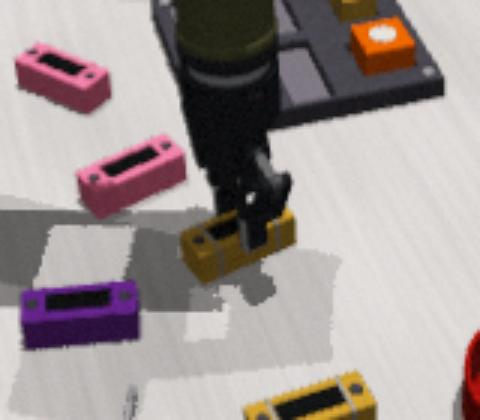

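arm_command --deltas '[{"dx":0,"dy":0,"dz":-0.04,"wx":0,"wy":0,"wz":0,"hand":-0.5},{"dx":0.09,"dy":-0.186,"dz":-0.081,"wx":0,"wy":0,"wz":-74,"hand":-0.5},{"dx":0.09,"dy":-0.186,"dz":-0.081,"wx":0,"wy":0,"wz":-74,"hand":-0.5},{"dx":0.09,"dy":-0.186,"dz":-0.081,"wx":0,"wy":0,"wz":-74,"hand":-0.5},{"dx":0.09,"dy":-0.186,"dz":-0.081,"wx":0,"wy":0,"wz":-74,"hand":-0.5},{"dx":0.09,"dy":-0.186,"dz":-0.081,"wx":0,"wy":0,"wz":-74,"hand":-0.5},{"dx":0.09,"dy":-0.186,"dz":-0.081,"wx":0,"wy":0,"wz":-74,"hand":-0.5},{"dx":0.09,"dy":-0.186,"dz":-0.081,"wx":0,"wy":0,"wz":-74,"hand":-0.5},{"dx":0.09,"dy":-0.186,"dz":-0.081,"wx":0,"wy":0,"wz":-74,"hand":-0.5},{"dx":0.09,"dy":-0.186,"dz":-0.081,"wx":0,"wy":0,"wz":-74,"hand":-0.5}]'

```text
time_s: 22.9
tool_pos: [0.4778, 0.0672, 0.0993]
ee_rot: [0.72, 0.694, 0.0, 0.0]
wrist_force: [0.6, -0.2, -1.3]
width: 0.0341
```

```bash
python3 - <<'E'
from h import *
s=arm.read_state()
go(.4785,.0668,.06,-2,s)
f=grab('side','s4.png');f2=grab('top','t4.png')
a=cv2.imread('pics/s4.png')[120:260,180:340];b=cv2.imread('pics/t4.png')[140:280,150:310]
cv2.imwrite('pics/c3.png',cv2.resize(np.hstack([a,b]),None,fx=2.5,fy=2.5))
E
```

```text
d [-0.0004  0.0007  0.0393] w [ 0.02 -0.   -0.08] rows 0.6 | now [0.4778 0.0672 0.0993] -2.1 w 0.0341 t 22.9 F [ 0.6 -0.2 -1.3]
```

View pics/c3.png

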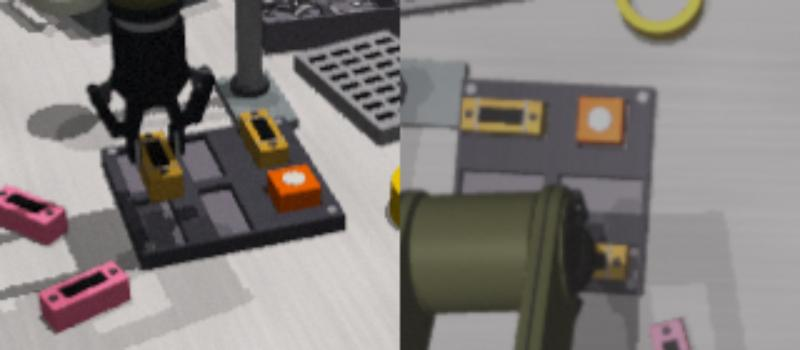

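```bash
python3 - <<'E'
from h import *
f=grab('top');im=f['pixels'];hsv=cv2.cvtColor(im,cv2.COLOR_BGR2HSV).astype(int)
print(hsv[238:252,232:246,1])
for z in(.08,.112): print(z,proj(f,[[.4785,.0196,z],[.4605,.0196,z],[.4965,.0196,z]]).round(1))
for x in shells(f,.044): print({k:np.round(v,4) for k,v in x.items()})
o=seen(f).get('orange')
for x in o: print(x['px'])
m=(abs(hsv[...,0]-13)<5)&(hsv[...,1]>100)
S=hsv[...,1]; w=(S[180:200,222:240]<60); ys,xs=np.nonzero((hsv[180:198,224:236,1]<70)&(hsv[180:198,224:236,2]>120)); print('dot',plane(f,[[xs.mean()+224,ys.mean()+180]],.044), len(xs))
E
```

```text
[[101  56  84 126 130 128 130 129 121  68  18  11  21  17]
 [101  60  93 131 136 136 135 135 134  85  17  13  13  17]
 [ 92  61 100 133 136 136 137 138 136  67  15  14  16  13]
 [ 65  58 109 134 136 138 137 138 129  60  12  14  14  18]
 [ 24  49 111 134 129 129 137 139 130  69  15  17  16  11]
 [ 22  56 105 105  62  89 126 136 130  80  14  17  13  18]
 [ 32  68  97  47  14  30 105 134 129  69  18  17  16  18]
 [ 27  59 100  56   8  30  98 134 125  66  11  17  17  19]
 [ 15  48 114 110  88  97 121 128 116  60  11  11  14  19]
 [ 46  51 121 133 124 129 130 129 117  56  11  17  16  19]
 [ 79  66 124 133 133 134 134 127 103  52  14  21  18  18]
 [ 85  73 129 135 131 131 135 129 106  45  18  17  15  19]
 [ 72  69 128 131 134 131 129 125  93  49  10  17  18  19]
 [ 34  45  94 112 115 112 114 103  66  20  10  11  16  22]]
0.08 [[241.2 244.4]
 [241.  251.2]
 [241.3 237.5]]
0.112 [[239.6 244.2]
 [239.4 251.3]
 [239.8 237.2]]
{'px': array([191, 186]), 'c': array([0.6378, 0.1719]), 'cm': array([0.6379, 0.1716]), 'size': array([0.0172, 0.0494], dtype=float32), 'yaw': np.float32(86.793), 'yaw2': np.float64(87.1624)}
{'px': array([235, 244]), 'c': array([0.4781, 0.0437]), 'cm': array([0.4724, 0.045 ]), 'size': array([0.0371, 0.0395], dtype=float32), 'yaw': np.float32(1.227), 'yaw2': np.float64(74.0919)}
{'px': array([373, 266]), 'c': array([ 0.4297, -0.336 ]), 'cm': array([ 0.4297, -0.3363]), 'size': array([0.0164, 0.0473], dtype=float32), 'yaw': np.float32(4.903), 'yaw2': np.float64(4.2616)}
(np.float64(230.0), np.float64(188.0))
dot [[0.63548441 0.06147762 0.044     ]] 75
```

arm_command --deltas '[{"dx":-0.0004,"dy":0.0007,"dz":0.04,"wx":0,"wy":0,"wz":0,"hand":-0.5},{"dx":-0.0004,"dy":0.0007,"dz":0.055,"wx":0,"wy":0,"wz":0,"hand":-0.5},{"dx":-0.0004,"dy":0.0007,"dz":0.06,"wx":0,"wy":0,"wz":0,"hand":-0.5},{"dx":-0.0004,"dy":0.0007,"dz":0.065,"wx":0,"wy":0,"wz":0,"hand":-0.5},{"dx":-0.0004,"dy":0.0007,"dz":0.067,"wx":0,"wy":0,"wz":0,"hand":-0.5},{"dx":-0.0004,"dy":0.0007,"dz":0.067,"wx":0,"wy":0,"wz":0,"hand":-0.5}]'

```text
time_s: 23.8
tool_pos: [0.479, 0.0669, 0.0324]
ee_rot: [0.719, 0.695, 0.0, 0.0]
wrist_force: [-0.2, 0.3, -2.5]
width: 0.035
```

arm_command --deltas '[{"dx":0,"dy":0,"dz":0.002,"wx":0,"wy":0,"wz":0,"hand":-0.5},{"dx":0,"dy":0,"dz":0.004,"wx":0,"wy":0,"wz":0,"hand":-0.5},{"dx":0,"dy":0,"dz":0.004,"wx":0,"wy":0,"wz":0,"hand":-0.5}]'

```text
time_s: 24.18
tool_pos: [0.4791, 0.0669, 0.0313]
ee_rot: [0.719, 0.695, 0.001, 0.001]
wrist_force: [-6.4, -1.0, 28.2]
width: 0.0345
```

It is seated at 0.0313 against 0.0314 expected. Release.

arm_command --deltas '[{"dx":0,"dy":0,"dz":-0.004,"wx":0,"wy":0,"wz":0,"hand":0.3},{"dx":0,"dy":0,"dz":-0.004,"wx":0,"wy":0,"wz":0,"hand":0.3},{"dx":0,"dy":0,"dz":-0.004,"wx":0,"wy":0,"wz":0,"hand":0.3},{"dx":0,"dy":0,"dz":-0.05,"wx":0,"wy":0,"wz":0,"hand":0.3},{"dx":0,"dy":0,"dz":-0.1,"wx":0,"wy":0,"wz":0,"hand":0.4},{"dx":0,"dy":0,"dz":-0.1,"wx":0,"wy":0,"wz":0,"hand":0.4}]'

```text
time_s: 24.92
tool_pos: [0.4818, 0.067, 0.1312]
ee_rot: [0.719, 0.695, 0.003, 0.003]
wrist_force: [0.4, 0.7, -1.1]
width: 0.0598
```

```bash
python3 - <<'E'
from h import *
f2=grab('top','t4.png')
s=arm.read_state()
for x in shells(f2): print({k:np.round(v,4) for k,v in x.items()})
go(.4292,-.3386,.11,-85.6,s)
E
```

```text
{'px': array([191, 186]), 'c': array([0.6396, 0.175 ]), 'cm': array([0.6397, 0.1747]), 'size': array([0.0174, 0.0499], dtype=float32), 'yaw': np.float32(87.1865), 'yaw2': np.float64(87.1313)}
{'px': array([236, 244]), 'c': array([0.4795, 0.0482]), 'cm': array([0.4782, 0.0553]), 'size': array([0.0372, 0.0486], dtype=float32), 'yaw': np.float32(-88.8392), 'yaw2': np.float64(42.038)}
{'px': array([373, 266]), 'c': array([ 0.4294, -0.3387]), 'cm': array([ 0.4292, -0.3387]), 'size': array([0.0167, 0.0475], dtype=float32), 'yaw': np.float32(2.5339), 'yaw2': np.float64(4.3359)}
d [-0.407  -0.0373  0.0191] w [ 0.17 -0.18 83.68] rows 7.8 | now [0.48   0.0669 0.1294] -1.9 w 0.0599 t 24.98 F [-0.7 -0.2 -0.5]
```

arm_command --deltas '[{"dx":-0.407,"dy":-0.038,"dz":0.01,"wx":0,"wy":0,"wz":83.7,"hand":0.4},{"dx":-0.407,"dy":-0.038,"dz":0.01,"wx":0,"wy":0,"wz":83.7,"hand":0.4},{"dx":-0.407,"dy":-0.038,"dz":0.01,"wx":0,"wy":0,"wz":83.7,"hand":0.4},{"dx":-0.407,"dy":-0.038,"dz":0.01,"wx":0,"wy":0,"wz":83.7,"hand":0.4},{"dx":-0.407,"dy":-0.038,"dz":0.01,"wx":0,"wy":0,"wz":83.7,"hand":0.4},{"dx":-0.407,"dy":-0.038,"dz":0.01,"wx":0,"wy":0,"wz":83.7,"hand":0.4},{"dx":-0.407,"dy":-0.038,"dz":0.01,"wx":0,"wy":0,"wz":83.7,"hand":0.4},{"dx":-0.407,"dy":-0.038,"dz":0.03,"wx":0,"wy":0,"wz":83.7,"hand":0.4},{"dx":-0.407,"dy":-0.038,"dz":0.055,"wx":0,"wy":0,"wz":83.7,"hand":0.4},{"dx":-0.407,"dy":-0.038,"dz":0.055,"wx":0,"wy":0,"wz":83.7,"hand":0.4}]'

```text
time_s: 26.22
tool_pos: [0.4244, -0.3366, 0.0696]
ee_rot: [0.999, 0.038, -0.003, -0.003]
wrist_force: [0.5, 0.5, 0.1]
width: 0.0597
```

```bash
python3 - <<'E'
from h import *
f=grab('side','s3.png')
f2=grab('top','t5.png')
s=arm.read_state()
go(.4292,-.3387,.0175,-85.7,s)
for x in shells(f2,.044): print({k:np.round(v,4) for k,v in x.items()})
a=cv2.imread('pics/s3.png')[220:380,180:340];b=f2['pixels'][150:270,155:265]
b=cv2.resize(b,(int(110*4),480),interpolation=cv2.INTER_CUBIC)
cv2.imwrite('pics/c3.png',np.hstack([cv2.resize(a,(360,480))[:, :],b]) if 0 else np.hstack([cv2.resize(a,(360,360)),cv2.resize(b,(330,360))]))
E
```

```text
d [0.0029 0.0011 0.0545] w [-0.12  0.11  0.09] rows 0.9 | now [ 0.4263 -0.338   0.072 ] -85.6 w 0.0595 t 26.32 F [-0.9 -0.7 -0.2]
{'px': array([191, 186]), 'c': array([0.6378, 0.1717]), 'cm': array([0.6379, 0.1716]), 'size': array([0.0171, 0.049 ], dtype=float32), 'yaw': np.float32(86.9997), 'yaw2': np.float64(87.1968)}
{'px': array([227, 244]), 'c': array([0.4802, 0.0639]), 'cm': array([0.4801, 0.0639]), 'size': array([0.0165, 0.0477], dtype=float32), 'yaw': np.float32(87.7052), 'yaw2': np.float64(88.0842)}
```

View pics/c3.png

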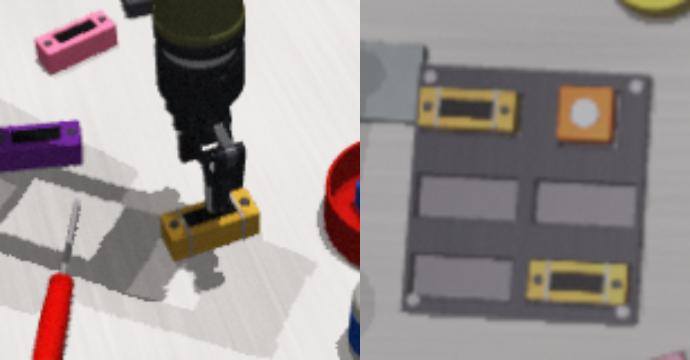

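Shells A and B sit square in their pockets. Now I'll descend on C.

arm_command --deltas '[{"dx":0.001,"dy":0.001,"dz":0.03,"wx":0,"wy":0,"wz":0,"hand":0.4},{"dx":0.001,"dy":0.001,"dz":0.052,"wx":0,"wy":0,"wz":0,"hand":0.4},{"dx":0.001,"dy":0.001,"dz":0.052,"wx":0,"wy":0,"wz":0,"hand":0.4},{"dx":0.001,"dy":0.001,"dz":0.052,"wx":0,"wy":0,"wz":0,"hand":0.4}]'

```text
time_s: 26.82
tool_pos: [0.4288, -0.34, 0.0221]
ee_rot: [0.999, 0.038, 0.001, 0.001]
wrist_force: [0.2, -0.7, -0.2]
width: 0.0594
```

arm_command --deltas '[{"dx":0,"dy":0,"dz":0,"wx":0,"wy":0,"wz":0,"hand":-0.5},{"dx":0,"dy":0,"dz":0,"wx":0,"wy":0,"wz":0,"hand":-0.5},{"dx":0,"dy":0,"dz":0,"wx":0,"wy":0,"wz":0,"hand":-0.5},{"dx":0,"dy":0,"dz":0,"wx":0,"wy":0,"wz":0,"hand":-0.5}]'

```text
time_s: 27.32
tool_pos: [0.4287, -0.3401, 0.0226]
ee_rot: [0.999, 0.038, 0.001, 0.001]
wrist_force: [-0.8, 1.7, 5.8]
width: 0.0341
```

```bash
python3 - <<'E'
from h import *
f=grab('side','s3.png')
s=arm.read_state()
d=np.array([.4292,-.3387])-s['tool_pos'][:2]; o=d@Rn.from_quat(s['ee_rot']).as_matrix()[:2,0];print('shell along tool x',o)
go(.4825,.1762-o,.10,-2,s)
a=cv2.imread('pics/s3.png')[220:380,180:340]
cv2.imwrite('pics/c3.png',cv2.resize(a,(480,480)))
E
```

```text
shell along tool x 0.0005877861939679509
d [ 0.0931 -0.5099 -0.0781] w [ 1.500e-01 -1.000e-02 -8.363e+01] rows 8.4 | now [ 0.4287 -0.34    0.0226] -85.6 w 0.0342 t 27.38 F [-0.9  1.5  5.6]
```

View pics/c3.png

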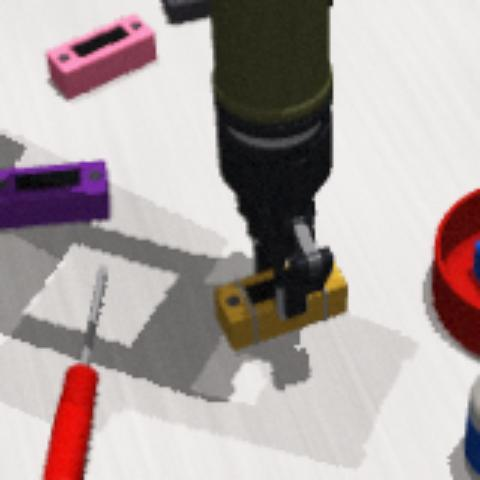

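arm_command --deltas '[{"dx":0,"dy":0,"dz":-0.06,"wx":0,"wy":0,"wz":0,"hand":-0.5},{"dx":0.093,"dy":-0.51,"dz":-0.09,"wx":0,"wy":0,"wz":-83.6,"hand":-0.5},{"dx":0.093,"dy":-0.51,"dz":-0.09,"wx":0,"wy":0,"wz":-83.6,"hand":-0.5},{"dx":0.093,"dy":-0.51,"dz":-0.09,"wx":0,"wy":0,"wz":-83.6,"hand":-0.5},{"dx":0.093,"dy":-0.51,"dz":-0.09,"wx":0,"wy":0,"wz":-83.6,"hand":-0.5},{"dx":0.093,"dy":-0.51,"dz":-0.09,"wx":0,"wy":0,"wz":-83.6,"hand":-0.5},{"dx":0.093,"dy":-0.51,"dz":-0.09,"wx":0,"wy":0,"wz":-83.6,"hand":-0.5},{"dx":0.093,"dy":-0.51,"dz":-0.09,"wx":0,"wy":0,"wz":-83.6,"hand":-0.5},{"dx":0.093,"dy":-0.51,"dz":-0.09,"wx":0,"wy":0,"wz":-83.6,"hand":-0.5},{"dx":0.093,"dy":-0.51,"dz":-0.09,"wx":0,"wy":0,"wz":-83.6,"hand":-0.5}]'

```text
time_s: 28.62
tool_pos: [0.4825, 0.1796, 0.1119]
ee_rot: [0.718, 0.696, 0.001, 0.0]
wrist_force: [0.6, -0.4, -1.7]
width: 0.0343
```

```bash
python3 - <<'E'
from h import *
s=arm.read_state()
go(.4825,.1756,.10,-2,s)
E
```

```text
d [-0.004   0.0001  0.0119] w [ 0.13 -0.08  0.22] rows 0.2 | now [0.4825 0.1796 0.1119] -1.8 w 0.0343 t 28.62 F [ 0.6 -0.4 -1.7]
```

arm_command --deltas '[{"dx":-0.001,"dy":0,"dz":0.03,"wx":0,"wy":0,"wz":0,"hand":-0.5},{"dx":-0.001,"dy":0,"dz":0.03,"wx":0,"wy":0,"wz":0,"hand":-0.5},{"dx":-0.001,"dy":0,"dz":0.03,"wx":0,"wy":0,"wz":0,"hand":-0.5}]'

```text
time_s: 29.0
tool_pos: [0.4818, 0.1743, 0.0814]
ee_rot: [0.72, 0.694, -0.0, -0.0]
wrist_force: [0.1, -0.4, -2.2]
width: 0.0341
```

```bash
python3 - <<'E'
from h import *
s=arm.read_state()
go(.4825,.1756,.065,-2,s)
f=grab('top','t6.png');im=f['pixels'];hsv=cv2.cvtColor(im,cv2.COLOR_BGR2HSV).astype(int)
zb=s['tool_pos'][2]-.0226
print(proj(f,[[.4825,.1312,zb]]))
c=im[200:280,150:250];cv2.imwrite('pics/c3.png',cv2.resize(np.hstack([c,grab('side')['pixels'][140:220,200:300]]),None,fx=4,fy=4))
u=proj(f,[[.4825,.1312,zb]])[0].astype(int);print(u,hsv[u[1]-4:u[1]+5,u[0]-6:u[0]+6,1])
E
```

```text
d [0.0014 0.0007 0.0164] w [-0.02  0.02 -0.11] rows 0.3 | now [0.4818 0.1743 0.0814] -2.1 w 0.0341 t 29.0 F [ 0.1 -0.4 -2.2]
[[201.04673153 242.11035568]]
[201 242] [[141 141 139 140 141 133 101  36  14  17  19  17]
 [142 138 139 138 142 135 106  47  15  18  20  20]
 [119 126 135 139 141 131 114  60  15  22  18  17]
 [ 61  86 118 139 139 129  98  49  15  19  18  20]
 [ 20  25  79 133 142 129  98  42  12  19  18  20]
 [ 49  37  96 134 142 129  98  42  11  19  18  20]
 [117 113 127 137 144 128  93  34  15  18  18  17]
 [131 133 138 141 138 122  86  27  19  18  15  13]
 [135 135 136 134 132 120  79  23  23  18  18  19]]
```

View pics/c3.png

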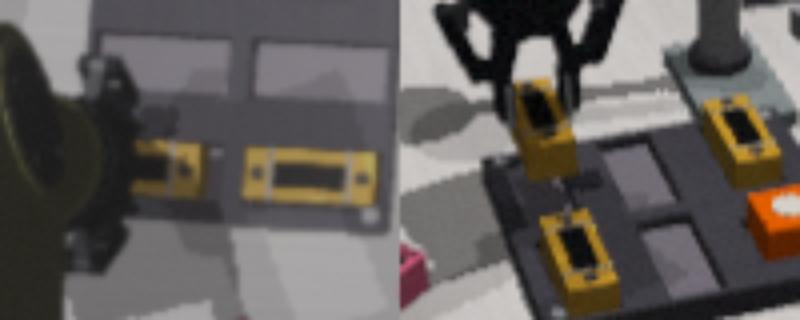

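Shell C's end matches the prediction. I'll correct by about 1.4 mm and insert.

arm_command --deltas '[{"dx":0.0012,"dy":0.0007,"dz":0.02,"wx":0,"wy":0,"wz":0,"hand":-0.5},{"dx":0.0012,"dy":0.0007,"dz":0.036,"wx":0,"wy":0,"wz":0,"hand":-0.5},{"dx":0.0012,"dy":0.0007,"dz":0.042,"wx":0,"wy":0,"wz":0,"hand":-0.5},{"dx":0.0012,"dy":0.0007,"dz":0.045,"wx":0,"wy":0,"wz":0,"hand":-0.5},{"dx":0.0012,"dy":0.0007,"dz":0.045,"wx":0,"wy":0,"wz":0,"hand":-0.5}]'

```text
time_s: 29.72
tool_pos: [0.4837, 0.1759, 0.0428]
ee_rot: [0.72, 0.694, 0.002, 0.001]
wrist_force: [-13.1, -3.9, 50.6]
width: 0.0339
```

The shell is hung on the rim: 50 N with its bottom at about 20 mm. I'll back off and shift slightly toward −x.

arm_command --deltas '[{"dx":0,"dy":0,"dz":-0.012,"wx":0,"wy":0,"wz":0,"hand":-0.5},{"dx":0,"dy":-0.0005,"dz":-0.012,"wx":0,"wy":0,"wz":0,"hand":-0.5},{"dx":0,"dy":-0.0005,"dz":-0.012,"wx":0,"wy":0,"wz":0,"hand":-0.5}]'

```text
time_s: 30.1
tool_pos: [0.4819, 0.176, 0.0478]
ee_rot: [0.72, 0.694, -0.0, -0.0]
wrist_force: [0.3, 0.3, -2.1]
width: 0.0338
```

```bash
python3 - <<'E'
from h import *
s=arm.read_state()
go(.4818,.1756,.04,-2,s)
f=grab('top','t6.png');g=grab('side')
c=f['pixels'][200:280,150:250];cv2.imwrite('pics/c3.png',cv2.resize(np.hstack([c,g['pixels'][140:220,200:300]]),None,fx=4,fy=4,interpolation=cv2.INTER_CUBIC))
hsv=cv2.cvtColor(f['pixels'],cv2.COLOR_BGR2HSV).astype(int)
for zb in (s['tool_pos'][2]-.0226,s['tool_pos'][2]-.0226+.032):
  print(zb,proj(f,[[.4825,.1312,zb],[.4645,.1312,zb],[.5005,.1312,zb]]).round(1).tolist())
print(hsv[232:254,196:207,1])
E
```

```text
d [-0.0004 -0.0001  0.0078] w [-0.02  0.01 -0.05] rows 0.1 | now [0.4819 0.176  0.0478] -2.0 w 0.0338 t 30.1 F [ 0.3  0.3 -2.1]
0.025213348343248124 [[203.8, 242.3], [203.5, 248.8], [204.0, 235.9]]
0.05721334834324812 [[201.2, 242.1], [200.9, 248.8], [201.4, 235.5]]
[[ 16  19  19  16  19  19  19  19  16  19  16]
 [ 19  19  17  16  16  16  19  16  19  19  16]
 [ 16  19  17  16  13  16  19  16  20  16  19]
 [ 23  52  49  47  52  44   7  14  14  21  19]
 [ 85 128 132 133 129 128  99  61  36  12  17]
 [103 134 138 140 139 138 131 115  70  12  17]
 [110 139 140 139 140 141 136 113  66  11  17]
 [111 141 141 138 139 142 126 109  62  16  17]
 [110 131 132 135 138 140 133 111  63  12  13]
 [108  97  84 106 130 139 132 115  60  14  20]
 [109  53  21  67 126 138 134 103  49  14  17]
 [110  66  25  79 132 140 132  95  45  18  16]
 [118 114 105 114 140 143 131  96  39  18  16]
 [124 138 132 134 141 143 126  92  27  17  23]
 [125 141 133 140 134 130 120  86  18  17  16]
 [124 135 139 135 134 135 124  81  15  16  20]
 [125 129 138 135 129 126 107  68  14  16  19]
 [ 66  70  84  90  78  60  30  16  11  20  19]
 [ 10  15  24  20  24  10  18  14  17  21  20]
 [ 21  11  16  15  15  10  16  21  20  19  20]
 [ 20  15  16  15   5  16  15  20  20  17  17]
 [ 21  15  16  15  15  10  15  21  15  17  20]]
```

View pics/c3.png

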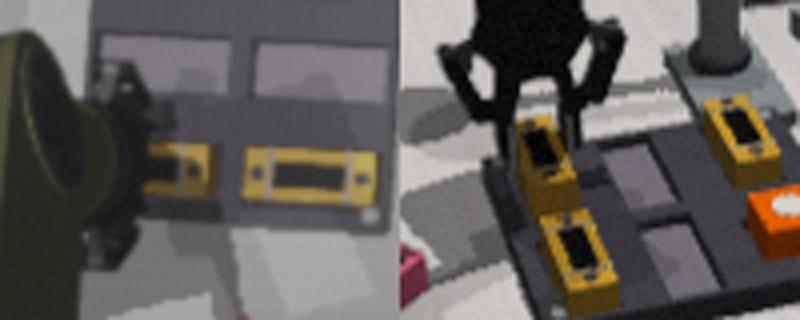

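arm_command --deltas '[{"dx":-0.0003,"dy":0,"dz":0.005,"wx":0,"wy":0,"wz":0,"hand":-0.5},{"dx":-0.0003,"dy":0,"dz":0.008,"wx":0,"wy":0,"wz":0,"hand":-0.5},{"dx":-0.0003,"dy":0,"dz":0.008,"wx":0,"wy":0,"wz":0,"hand":-0.5}]'

```text
time_s: 30.58
tool_pos: [0.4815, 0.1758, 0.0391]
ee_rot: [0.719, 0.695, -0.001, -0.0]
wrist_force: [0.8, 0.2, -1.5]
width: 0.0344
```

arm_command --deltas '[{"dx":0,"dy":0,"dz":0.003,"wx":0,"wy":0,"wz":0,"hand":-0.5},{"dx":0,"dy":0,"dz":0.006,"wx":0,"wy":0,"wz":0,"hand":-0.5},{"dx":0,"dy":0,"dz":0.006,"wx":0,"wy":0,"wz":0,"hand":-0.5}]'

```text
time_s: 30.95
tool_pos: [0.4816, 0.1759, 0.0344]
ee_rot: [0.719, 0.695, -0.0, -0.0]
wrist_force: [-3.0, 0.2, 5.0]
width: 0.0339
```

arm_command --deltas '[{"dx":0,"dy":0,"dz":0.002,"wx":0,"wy":0,"wz":0,"hand":-0.5},{"dx":0,"dy":0,"dz":0.002,"wx":0,"wy":0,"wz":0,"hand":-0.5},{"dx":0,"dy":0,"dz":-0.002,"wx":0,"wy":0,"wz":0,"hand":0.3},{"dx":0,"dy":0,"dz":-0.002,"wx":0,"wy":0,"wz":0,"hand":0.3},{"dx":0,"dy":0,"dz":-0.002,"wx":0,"wy":0,"wz":0,"hand":0.3},{"dx":0,"dy":0,"dz":-0.05,"wx":0,"wy":0,"wz":0,"hand":0.3},{"dx":0,"dy":0,"dz":-0.1,"wx":0,"wy":0,"wz":0,"hand":0.3},{"dx":0,"dy":0,"dz":-0.16,"wx":0,"wy":0,"wz":0,"hand":0.3},{"dx":0,"dy":0,"dz":-0.2,"wx":0,"wy":0,"wz":0,"hand":0.3},{"dx":0,"dy":0,"dz":-0.24,"wx":0,"wy":0,"wz":0,"hand":0.3}]'

```text
time_s: 32.2
tool_pos: [0.482, 0.1759, 0.2753]
ee_rot: [0.719, 0.694, 0.0, 0.0]
wrist_force: [-0.1, -0.1, -0.3]
width: 0.0551
```

```bash
python3 - <<'E'
from h import *
s=arm.read_state()
go(.35,.2,.28,112,s)
f=grab('top','t7.png');g=grab('side','s7.png')
cv2.imwrite('pics/c3.png',cv2.resize(np.hstack([f['pixels'][140:270,150:280],g['pixels'][140:270,200:330]]),None,fx=3,fy=3,interpolation=cv2.INTER_CUBIC))
E
```

```text
d [ 0.0194 -0.1328 -0.0047] w [ 1.000e-02 -1.000e-02  6.597e+01] rows 6.2 | now [0.482  0.1759 0.2753] -2.0 w 0.0551 t 32.2 F [-0.1 -0.1 -0.3]
```

View pics/c3.png

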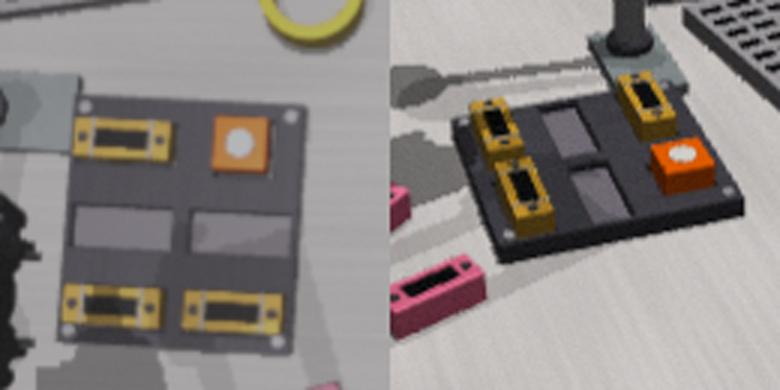

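```bash
cat > chk.py <<'E'
from h import *
def tri(f,g,a,b):
    c1,d1=ray(f,[a]);c2,d2=ray(g,[b]);d1=d1[0]/np.linalg.norm(d1[0]);d2=d2[0]/np.linalg.norm(d2[0])
    A=np.c_[d1,-d2];s=np.linalg.lstsq(A,c2-c1,rcond=None)[0];p,q=c1+s[0]*d1,c2+s[1]*d2
    return (p+q)/2,np.linalg.norm(p-q)
def blob(f,X,kind,r=14):
    im=f['pixels'];u=proj(f,[X])[0];x0,y0=(u-r).round().astype(int);U=6
    p=cv2.resize(im[y0:y0+2*r,x0:x0+2*r],None,fx=U,fy=U,interpolation=cv2.INTER_CUBIC)
    hsv=cv2.cvtColor(p,cv2.COLOR_BGR2HSV).astype(int);g=cv2.cvtColor(p,cv2.COLOR_BGR2GRAY)
    if kind=='dot': m=(hsv[...,1]<80)&(hsv[...,2]>125)
    else: m=g<75
    lab=comps(m,200,20000)
    best=min(lab,key=lambda c:np.hypot(*(np.array([np.nonzero(c)[1].mean(),np.nonzero(c)[0].mean()])-r*U)))
    yy,xx=np.nonzero(best)
    return np.array([xx.mean(),yy.mean()])/U-.5+.5/U+[x0,y0],best.sum()/U/U
if __name__=='__main__':
    f=grab('top');g=grab('side')
    C=np.array([.5616,.1173]);yw=np.radians(-1.93);ux=np.array([np.cos(yw),np.sin(yw)]);uy=np.array([-ux[1],ux[0]])
    for n,X,k,pk in [('A',(.6378,.1717,.044),'st',(.6364,.1708)),('B',(.4802,.0639,.044),'st',(.4785,.0646)),('C',(.4825,.1762,.044),'st',(.4825,.1762)),('tag',(.634,.061,.044),'dot',(.6328,.0592))]:
        a,na=blob(f,X,k);b,nb=blob(g,X,k);T,e=tri(f,g,a,b);P=plane(f,[a],.044)[0];Q=plane(g,[b],.044)[0]
        print(n,'tri',T.round(4),'gap',round(e,4),'top',P[:2].round(4),'side',Q[:2].round(4),'pocket',pk,'areas',round(na),round(nb))
    for n,X,k in [('blue',(.599,-.376,.036),'dot')]:
        a,na=blob(f,X,k);b,nb=blob(g,X,k);print(n,tri(f,g,a,b))
    for x in shells(f,.044): print({k:np.round(v,4) for k,v in x.items()})
E
python3 chk.py
```

```text
A tri [0.6375 0.1713 0.0456] gap 0.0001 top [0.6377 0.1717] side [0.6384 0.1737] pocket (0.6364, 0.1708) areas 85 52Traceback (most recent call last):
  File "chk.py", line 20, in <module>
    a,na=blob(f,X,k);b,nb=blob(g,X,k);T,e=tri(f,g,a,b);P=plane(f,[a],.044)[0];Q=plane(g,[b],.044)[0]
                          ~~~~^^^^^^^
  File "chk.py", line 13, in blob
    best=min(lab,key=lambda c:np.hypot(*(np.array([np.nonzero(c)[1].mean(),np.nonzero(c)[0].mean()])-r*U)))
ValueError: min() iterable argument is empty
```

```bash
sed -i 's/def blob(f,X,kind,r=14):/def blob(f,X,kind,r=14,th=75):/; s/else: m=g<75/else: m=g<th/; s/b,nb=blob(g,X,k);T/b,nb=blob(g,X,k,14,45);T/; s/lab=comps(m,200,20000)/lab=comps(m,200,4500)/' chk.py; python3 chk.py
```

```text
A tri [0.6375 0.1714 0.0454] gap 0.0001 top [0.6377 0.1718] side [0.6383 0.1735] pocket (0.6364, 0.1708) areas 85 43
B tri [0.4802 0.064  0.0448] gap 0.0003 top [0.4801 0.0642] side [0.4806 0.0651] pocket (0.4785, 0.0646) areas 92 60
C tri [0.4835 0.1762 0.0448] gap 0.0 top [0.4836 0.1764] side [0.4838 0.1774] pocket (0.4825, 0.1762) areas 99 47
tag tri [0.6352 0.0611 0.0457] gap 0.0001 top [0.6356 0.0614] side [0.6361 0.0635] pocket (0.6328, 0.0592) areas 77 33
blue (array([ 0.59865285, -0.37638865,  0.03746187]), np.float64(0.00018808914677677846))
{'px': array([191, 186]), 'c': array([0.6378, 0.1718]), 'cm': array([0.6379, 0.1717]), 'size': array([0.0169, 0.0489], dtype=float32), 'yaw': np.float32(86.7935), 'yaw2': np.float64(87.0617)}
{'px': array([188, 242]), 'c': array([0.4839, 0.1753]), 'cm': array([0.4836, 0.1762]), 'size': array([0.0209, 0.0483], dtype=float32), 'yaw': np.float32(89.1992), 'yaw2': np.float64(88.0383)}
{'px': array([227, 244]), 'c': array([0.4803, 0.0637]), 'cm': array([0.4801, 0.064 ]), 'size': array([0.0178, 0.0491], dtype=float32), 'yaw': np.float32(88.221), 'yaw2': np.float64(88.2622)}
```

Triangulated top heights are 0.045–0.046 against 0.044 expected. The blue tag shows the same +1.5 mm bias, so this agrees with everything being seated. Offsets from the pocket centres are 3 mm or less, and yaws are 87–88° against 88.1°. Now the lamp return.

```bash
python3 - <<'E'
from h import *
import sys
from chk import tri
f=grab('top');g=grab('side')
def red(f,lo,hi,box):
    hsv=cv2.cvtColor(f['pixels'],cv2.COLOR_BGR2HSV).astype(int);m=((hsv[...,0]<8)|(hsv[...,0]>172))&(hsv[...,1]>130)&(hsv[...,2]>40)
    for c in comps(m,lo,hi):
        ys,xs=np.nonzero(c)
        if box[0]<xs.mean()<box[1] and box[2]<ys.mean()<box[3]: print(xs.mean(),ys.mean(),len(xs),xs.min(),xs.max(),ys.min(),ys.max()); return xs.mean(),ys.mean()
a=red(f,15,200,(50,200,150,320));b=red(g,15,400,(120,320,40,200))
print(plane(f,[a],.24))
if b: print(tri(f,g,a,b))
s=arm.read_state();k=plane(f,[a],.24)[0]
go(k[0],k[1],.31,112,s)
E
```

```text
205.13114754098362 104.00819672131148 122 201 209 96 113Traceback (most recent call last):
  File "<stdin>", line 11, in <module>
  File "h.py", line 15, in plane
    c,d=ray(f,uv); s=(z-c[2])/d[:,2]; return c+d*s[:,None]
        ~~~^^^^^^
  File "h.py", line 10, in ray
    p=cv2.undistortPoints(np.array(uv,float).reshape(-1,1,2),K(f),np.array(f['dist_coeffs'],float)).reshape(-1,2)
                          ~~~~~~~~~~~~~~~~~~~~~~~~~~^^^^^^^^
ValueError: cannot reshape array of size 1 into shape (1,2)
```

```bash
python3 - <<'E'
from h import *
f=grab('top');g=grab('side')
print('side',plane(g,[[205.1,104]],.22)); 
im=cv2.imread('pics/t2.png');
for n in('t2','t5'):
    hsv=cv2.cvtColor(cv2.imread(f'pics/{n}.png'),cv2.COLOR_BGR2HSV).astype(int);m=((hsv[...,0]<8)|(hsv[...,0]>172))&(hsv[...,1]>130)&(hsv[...,2]>40)
    for c in comps(m,10,200):
        ys,xs=np.nonzero(c)
        if xs.mean()<150: print(n,xs.mean(),ys.mean(),len(xs),plane(f,[[xs.mean(),ys.mean()]],.235),plane(f,[[xs.mean(),ys.mean()]],.22))
s=arm.read_state();go(.451,.355,.31,112,s)
E
```

```text
side [[0.44851403 0.35141675 0.22      ]]
t2 92.46987951807229 254.44578313253012 83 [[0.44670071 0.34057732 0.235     ]] [[0.44635261 0.34806318 0.22      ]]
t5 90.54838709677419 254.30645161290323 62 [[0.44691381 0.34509278 0.235     ]] [[0.44656919 0.35265246 0.22      ]]
d [ 0.1781 -0.0368 -0.0374] w [-0.11  0.14 65.97] rows 6.2 | now [0.4814 0.1757 0.2726] -2.0 w 0.0556 t 32.7 F [ 0.5 -0.   0.5]
```

arm_command --deltas '[{"dx":0.0,"dy":0,"dz":-0.037,"wx":0,"wy":0,"wz":10,"hand":0},{"dx":0.173,"dy":-0.039,"dz":-0.037,"wx":0,"wy":0,"wz":66,"hand":0},{"dx":0.173,"dy":-0.039,"dz":-0.037,"wx":0,"wy":0,"wz":66,"hand":0},{"dx":0.173,"dy":-0.039,"dz":-0.037,"wx":0,"wy":0,"wz":66,"hand":0},{"dx":0.173,"dy":-0.039,"dz":-0.037,"wx":0,"wy":0,"wz":66,"hand":0},{"dx":0.173,"dy":-0.039,"dz":-0.037,"wx":0,"wy":0,"wz":66,"hand":0},{"dx":0.173,"dy":-0.039,"dz":-0.037,"wx":0,"wy":0,"wz":66,"hand":0},{"dx":0.173,"dy":-0.039,"dz":-0.037,"wx":0,"wy":0,"wz":66,"hand":0}]'

```text
time_s: 33.7
tool_pos: [0.4489, 0.3502, 0.3102]
ee_rot: [0.982, 0.191, -0.001, 0.0]
wrist_force: [-0.3, 0.3, -0.3]
width: 0.0427
```

```bash
python3 - <<'E'
from h import *
f=grab('top','t8.png');g=grab('side','s8.png')
s=arm.read_state();go(.448,.350,.21,112,s)
cv2.imwrite('pics/c3.png',cv2.resize(np.hstack([f['pixels'][190:320,50:180],g['pixels'][30:160,140:270]]),None,fx=3,fy=3,interpolation=cv2.INTER_CUBIC))
E
```

```text
d [-0.001  -0.0003  0.1005] w [0.01 0.05 0.07] rows 1.6 | now [0.4491 0.3501 0.3105] -67.9 w 0.0432 t 33.8 F [-0.9  0.4  0.1]
```

View pics/c3.png

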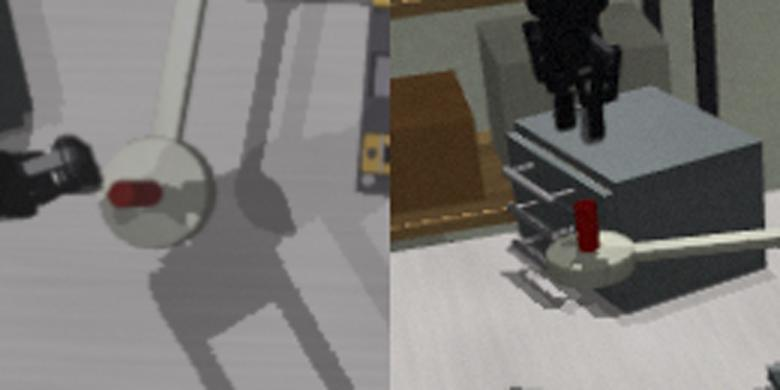

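arm_command --deltas '[{"dx":-0.001,"dy":0,"dz":0.05,"wx":0,"wy":0,"wz":0,"hand":0},{"dx":-0.001,"dy":0,"dz":0.1,"wx":0,"wy":0,"wz":0,"hand":0},{"dx":-0.001,"dy":0,"dz":0.1,"wx":0,"wy":0,"wz":0,"hand":-0.2},{"dx":-0.001,"dy":0,"dz":0.1,"wx":0,"wy":0,"wz":0,"hand":-0.2}]'

```text
time_s: 34.3
tool_pos: [0.4493, 0.3504, 0.2125]
ee_rot: [0.982, 0.191, 0.001, -0.0]
wrist_force: [-0.2, 0.4, 0.1]
width: 0.0345
```

```bash
python3 - <<'E'
from h import *
g=grab('side','s8.png')
s=arm.read_state();print(s['tool_pos'],s['wrist_force'],s['width'])
R=Rn.from_quat(s['ee_rot']).as_matrix()
h=np.array([.669,.308]);p0=s['tool_pos'][:2];v=p0-h;a0=np.arctan2(v[1],v[0])%(2*np.pi);r=np.linalg.norm(v);print(r,a0)
a1=np.radians(236.2)+.02
for i in range(1,11):
    th=a0+(a1-a0)*i/10;rr=r+(.223-r)*i/10;d=h+rr*np.array([np.cos(th),np.sin(th)])-p0
    print('dx %.4f dy %.4f'%(d@R[:2,0],d@R[:2,1]))
cv2.imwrite('pics/c3.png',cv2.resize(g['pixels'][30:160,140:270],None,fx=3,fy=3,interpolation=cv2.INTER_CUBIC))
E
```

```text
[0.44985071 0.35078753 0.21330235] [-0.15305033 -0.13490718  0.51863634] 0.03398714974227666
0.22328722518219732 2.948774569602973
dx -0.0131 dy 0.0232
dx -0.0234 dy 0.0477
dx -0.0307 dy 0.0733
dx -0.0349 dy 0.0996
dx -0.0359 dy 0.1262
dx -0.0338 dy 0.1528
dx -0.0285 dy 0.1789
dx -0.0201 dy 0.2041
dx -0.0088 dy 0.2282
dx 0.0053 dy 0.2508
```

View pics/c3.png

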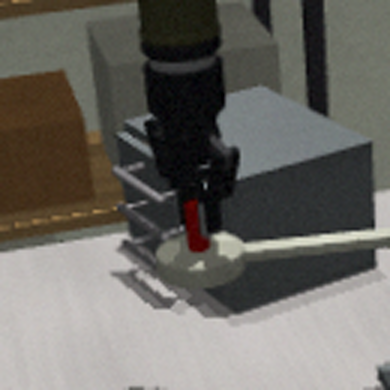

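arm_command --deltas '[{"dx":-0.013,"dy":0.023,"dz":0,"wx":0,"wy":0,"wz":0,"hand":-0.2},{"dx":-0.0235,"dy":0.0475,"dz":0,"wx":0,"wy":0,"wz":0,"hand":-0.2},{"dx":-0.0305,"dy":0.0735,"dz":0,"wx":0,"wy":0,"wz":0,"hand":-0.2},{"dx":-0.035,"dy":0.0995,"dz":0,"wx":0,"wy":0,"wz":0,"hand":-0.2},{"dx":-0.036,"dy":0.126,"dz":0,"wx":0,"wy":0,"wz":0,"hand":-0.2},{"dx":-0.034,"dy":0.153,"dz":0,"wx":0,"wy":0,"wz":0,"hand":-0.2},{"dx":-0.0285,"dy":0.179,"dz":0,"wx":0,"wy":0,"wz":0,"hand":-0.2},{"dx":-0.02,"dy":0.204,"dz":0,"wx":0,"wy":0,"wz":0,"hand":-0.2},{"dx":-0.009,"dy":0.228,"dz":0,"wx":0,"wy":0,"wz":0,"hand":-0.2},{"dx":0,"dy":0.242,"dz":0,"wx":0,"wy":0,"wz":0,"hand":-0.2}]'

```text
time_s: 35.6
tool_pos: [0.5409, 0.1251, 0.2136]
ee_rot: [0.982, 0.19, 0.002, -0.0]
wrist_force: [-0.9, 0.7, 0.4]
width: 0.034
```

arm_command --deltas '[{"dx":0.003,"dy":0.005,"dz":0,"wx":0,"wy":0,"wz":0,"hand":-0.2},{"dx":0.005,"dy":0.008,"dz":0,"wx":0,"wy":0,"wz":0,"hand":-0.2},{"dx":0.005,"dy":0.008,"dz":0,"wx":0,"wy":0,"wz":0,"hand":-0.2}]'

```text
time_s: 35.98
tool_pos: [0.5463, 0.12, 0.2112]
ee_rot: [0.982, 0.191, 0.0, 0.0]
wrist_force: [0.4, 0.2, 0.1]
width: 0.0344
```

arm_command --deltas '[{"dx":0.002,"dy":0.004,"dz":0,"wx":0,"wy":0,"wz":0,"hand":-0.2},{"dx":0.003,"dy":0.006,"dz":0,"wx":0,"wy":0,"wz":0,"hand":-0.2}]'

```text
time_s: 36.22
tool_pos: [0.5517, 0.1161, 0.2111]
ee_rot: [0.982, 0.191, 0.0, -0.0]
wrist_force: [1.7, 3.3, -0.8]
width: 0.0342
```

arm_command --deltas '[{"dx":0,"dy":0.002,"dz":0,"wx":0,"wy":0,"wz":0,"hand":-0.2},{"dx":-0.002,"dy":-0.006,"dz":0,"wx":0,"wy":0,"wz":0,"hand":0},{"dx":-0.002,"dy":-0.006,"dz":-0.03,"wx":0,"wy":0,"wz":0,"hand":0.1},{"dx":-0.002,"dy":-0.006,"dz":-0.09,"wx":0,"wy":0,"wz":0,"hand":0.1},{"dx":-0.002,"dy":-0.006,"dz":-0.11,"wx":0,"wy":0,"wz":0,"hand":0.1}]'

```text
time_s: 36.85
tool_pos: [0.5483, 0.1201, 0.3249]
ee_rot: [0.982, 0.191, 0.003, 0.001]
wrist_force: [-0.2, 0.8, -0.1]
width: 0.0469
```

```bash
python3 - <<'E'
from h import *
s=arm.read_state();go(.40,-.2,.3,-60,s)
E
```

```text
d [-0.2574  0.2413  0.0243] w [ 0.16 -0.26 -8.03] rows 5.7 | now [0.5483 0.1201 0.3249] -68.0 w 0.0469 t 36.85 F [-0.2  0.8 -0.1]
```

Now I'll move clear to the right, above everything, to get a full view.

arm_command --deltas '[{"dx":-0.257,"dy":0.241,"dz":0,"wx":0,"wy":0,"wz":0,"hand":0.1},{"dx":-0.257,"dy":0.241,"dz":0,"wx":0,"wy":0,"wz":0,"hand":0.1},{"dx":-0.257,"dy":0.241,"dz":0,"wx":0,"wy":0,"wz":0,"hand":0.1},{"dx":-0.257,"dy":0.241,"dz":0,"wx":0,"wy":0,"wz":0,"hand":0.1},{"dx":-0.257,"dy":0.241,"dz":0,"wx":0,"wy":0,"wz":0,"hand":0.1},{"dx":-0.257,"dy":0.241,"dz":0,"wx":0,"wy":0,"wz":0,"hand":0.1},{"dx":-0.257,"dy":0.241,"dz":0,"wx":0,"wy":0,"wz":0,"hand":0.1}]'

```text
time_s: 37.72
tool_pos: [0.3972, -0.2014, 0.3209]
ee_rot: [0.982, 0.188, -0.001, 0.0]
wrist_force: [0.9, 0.4, -0.4]
width: 0.0465
```

```bash
python3 chk.py | cut -c1-200; python3 - <<'E'
from h import *
f=grab('top','t9.png');g=grab('side','s9.png')
hsv=cv2.cvtColor(f['pixels'],cv2.COLOR_BGR2HSV).astype(int);m=((hsv[...,0]<8)|(hsv[...,0]>172))&(hsv[...,1]>130)&(hsv[...,2]>40)
for c in comps(m,10,200):
    ys,xs=np.nonzero(c)
    if 150<xs.mean()<260: 
        k=plane(f,[[xs.mean(),ys.mean()]],.235)[0];print('knob',xs.mean(),ys.mean(),k,'angle',np.radians(236.2)-np.arctan2(k[1]-.308,k[0]-.669)%(2*np.pi))
E
```

```text
A tri [0.6376 0.1716 0.0452] gap 0.0003 top [0.6377 0.172 ] side [0.6384 0.1734] pocket (0.6364, 0.1708) areas 88 42
B tri [0.4802 0.0639 0.0448] gap 0.0003 top [0.4801 0.064 ] side [0.4806 0.0649] pocket (0.4785, 0.0646) areas 85 55
C tri [0.4836 0.1755 0.045 ] gap 0.0002 top [0.4835 0.1758] side [0.484  0.1769] pocket (0.4825, 0.1762) areas 86 42
tag tri [0.6352 0.0611 0.0458] gap 0.0001 top [0.6355 0.0614] side [0.6361 0.0636] pocket (0.6328, 0.0592) areas 77 34
blue (array([ 0.59867213, -0.37639213,  0.03744119]), np.float64(0.0002128693664919788))
{'px': array([190, 186]), 'c': array([0.6377, 0.172 ]), 'cm': array([0.6378, 0.1719]), 'size': array([0.0178, 0.0499], dtype=float32), 'yaw': np.float32(87.6449), 'yaw2': np.float64(87.6937)}
{'px': array([188, 242]), 'c': array([0.4836, 0.1753]), 'cm': array([0.4836, 0.1755]), 'size': array([0.0168, 0.0484], dtype=float32), 'yaw': np.float32(88.1998), 'yaw2': np.float64(87.6178)}
{'px': array([227, 244]), 'c': array([0.4802, 0.0637]), 'cm': array([0.4802, 0.0639]), 'size': array([0.0171, 0.0481], dtype=float32), 'yaw': np.float32(87.8694), 'yaw2': np.float64(88.1841)}
{'px': array([234, 386]), 'c': array([0.096 , 0.0338]), 'cm': array([0.1013, 0.0323]), 'size': array([0.0376, 0.0655], dtype=float32), 'yaw': np.float32(-88.1796), 'yaw2': np.float64(79.5969)}
knob 188.93333333333334 208.28333333333333 [0.55666268 0.12195072 0.235     ] angle -0.04670934231266077
```

View pics/t9.png

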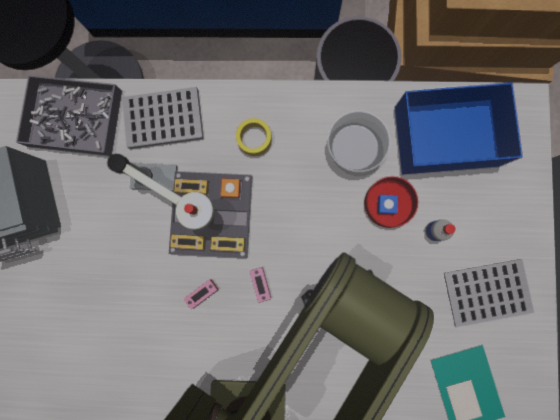

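View pics/s9.png

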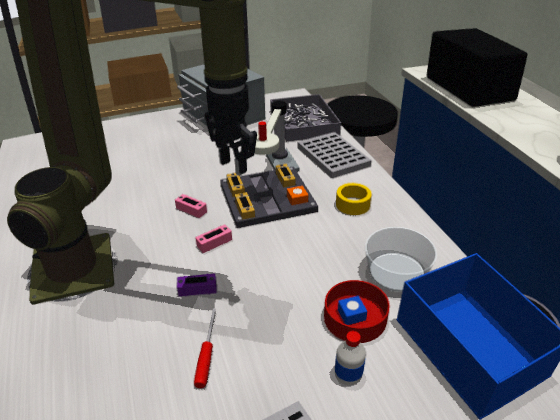

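The total swing measured from both ends is 1.22 rad against 1.2, so the lamp is at its inner stop. Everything on the pallet is seated, the arm is clear, and the tape, tub, bottle and screwdriver look unmoved. Handing in.

```bash
python3 - <<'E'
from workcell import arm
print(arm.hand_in())
E
```

```text
the job is handed in; nothing more can be done
None
```

The job is done and handed in; no verdict was reported. I swung the lamp out to its outer stop, put the blue tag in the red tin and the orange tag in the square pocket. The three brass shells on the bench went into the far-left, near-right and near-left oblong pockets. I then swung the lamp back to its inner stop.

**Last checks:**
- **Heights:** top faces read 44.8–45.8 mm against 44 mm for fully seated. The blue tag reads the same 1.5 mm high, so I put this down to the cameras.
- **Position and angle:** the shells are within about 2 mm of my measured pocket centres and the orange tag within about 3 mm. The shells are square to about 1°. The orange tag's angle I judged by eye.
- **Blue tag:** it is within a few millimetres of the tin's centre and flat on the floor.
- **Lamp:** the knob swung about 1.22 rad between its outer and final positions, against 1.2 nominal. The final push met only about 4 N, so the inner stop rests on that camera measurement. The lamp had not started exactly at its inner stop.
- **Left alone:** the tub, tape, screwdriver, bottle and look-alikes look unmoved in the last pictures.

**What went wrong:** the third shell caught on the pocket rim at about 50 N on the first try. I backed off, shifted it about 1 mm, and it then seated.

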